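Stack a heel on the gluing stand and weigh it down

ROBOT

A 7-joint arm with a two-finger parallel gripper is mounted at the origin on the work surface. World frame = base frame: x ahead of the robot, y to its left, z up, the work surface at z = 0. Lengths are in mm, angles in rad, forces in N, time in s.
With the tool pointing down it reaches from about 400 to 925 mm from the base axis. Payload 4.1 kg.
Tool frame: the origin (TCP) lies between the finger pads; the fingertips stand 11 mm ahead of it and the grasp point (between the pads) lies 8 mm behind it; z points along the fingers, y is the direction in which the jaws open and shut (so a half turn about z gives the same grasp; the last joint's range is limited). The gripper opens to 85 mm and grips with 20 to 120 N. Pads are 22 mm wide; open, the fingers measure 114 mm over their backs; the gripper's body (76 mm by 85 mm) begins 54 mm behind the grasp point. The pads swing forward as they close: fully open they stand 13 mm farther back than shut.
Start: joints at [-1.349, 0.398, 0.045, 1.537, -0.019, 1.207, -0.051], TCP at [204.941, 616.88, 242.347] pointing down, gripper open.
Joint ranges: [-2.82, 2.82], [-0.49, 2.23], [-1.37, 1.46], [0, 2.46], [-1.36, 4.5], [0.23, 2], [-2.94, 2.94]. Speed limits (rad/s): [2.57, 2.57, 3.14, 3.14, 3.14, 3.14, 3.14].

INTERFACE

Orientations are given as a 3x3 rotation matrix whose columns are the frame's x, y, z axes.
In Python, from workcell import bot gives the robot as it stands. The module is installed in compiled form; this text tells all that it offers.
- The arm moves only by the tool carry_out, never from a script. Its argument "rows" is text: rows parted by semicolons, each of 5 numbers parted by spaces: the shift along the tool's x, y, z in cm, then the turn about the tool's z in rad, then the opening, from 0 (shut) to 1 (fully open). In form: x y z turn fingers; .... A call has 1 to 8 rows; each row shifts and turns the commanded pose from where the row before left it, along the tool's axes as they then stand; what a row does not reach is not made up. A row lasts 1/12 s, in which the tool goes at most 41.7 mm and 7.16 degrees, less where a joint would pass 70% of its speed; a pose out of reach is approached as far as the arm can. A call with a gripper value outside its range is refused whole. The fingers move at their own pace and stop on an object; "grip_force" is the grip in N (left out, the last holds). Time passes only in rows, so rows that do not move let the fingers close. It gives the time, the measured TCP pose, the force and the opening at its end, in the units of the state.
- bot.observe(): the state, without advancing time (a new reading comes with each control period).
- bot.capture(name): name is "scene" or "top" or "wrist"; returns a dict with "frame" (384x512x3 uint8, blue, green, red), "z_map" (384x512 float32, mm along the optical axis (not along the pixel's ray), 0 where there is no reading), "fx", "fy", "cx", "cy" (pixels), "view" (4x4, takes a point from world to camera coordinates). Camera axes: x right, y down, z forward; pixel columns grow to the right and rows downward; lengths in mm; the calibration is good to about 2 mm. A picture is of the moment at which its call begins.
- bot.close_job(): hands the job in, once; it reports no verdict.
The state is a dict: "time": time; "joint_pos": joint angles; "qvel": joint speeds; "joint_efforts": joint torques, N m; "ee_pos": TCP position; "orientation": TCP orientation; "wrist_force": force on the tool from outside, world axes, zero at the start; "wrist_torque": the same for the moment, N m; "width": opening from 0.0 (shut) to 1.0 (fully open).
Only numpy, scipy, OpenCV 4.12 (cv2) and the standard library are available. Lean on these libraries where they do the work, as an engineer would, in place of code of your own. Each camera call takes 0.05 s, during which the arm holds its last target.

TASK

Build up the shoe heel on the cork pad of the gluing stand: first the largest lift, on it the medium one, then the small one, then the rubber top piece, each lying flat and centred over the pad, with its straight edge facing the brass stop bar and parallel to it. Last, stand the steel weight upright on the middle of the stack and let go. Leave the wax tin, the hammer and the glue bottle where they are.

Things in the scene. Friction and masses are not known exactly. Their poses are not given: they have to be found in the camera images.
- pad (a point): target: centre of the top face of the cork pad on the gluing stand, 14 mm above the bench. The stand is fixed: a dark steel plate 128 x 96 mm, 8 mm thick, which reaches from 60 mm behind this point to 68 mm ahead along x and 48 mm to each side; on it a D-shaped cork pad 6 mm thick, 80 mm long (x) and 72 mm wide (y), straight edge at +x, round at -x. x points level to the stop bar, z up. The stand's place and turn differ each time
- stop_bar: brass bar fixed on the stand along its +x edge, 62 mm from the pad's centre, 80 mm long along y, 10 mm wide, from 8 to 26 mm above the bench. Origin: centre of its underside; x points level away from the pad. It shows which way the straight edges face; nothing needs to touch it
- lift_large_center (a point): largest heel lift, brown leatherboard, a flat D-shaped plate lying flat: 66 mm wide (along its y) with two flat parallel sides, 74 mm long overall (along its x), 14 mm thick, about 60 g. Its +x end is the straight edge, its -x end is a half circle of radius 33 mm; each flat side runs from the straight edge back 41 mm. This point is its centre: midway along its length and width, half-way up; z is up
- lift_medium_center (a point): medium heel lift, brown leatherboard, a flat D-shaped plate lying flat: 55 mm wide (along its y) with two flat parallel sides, 63 mm long overall (along its x), 14 mm thick, about 45 g. Its +x end is the straight edge, its -x end is a half circle of radius 27.5 mm; each flat side runs from the straight edge back 35.5 mm. This point is its centre: midway along its length and width, half-way up; z is up
- lift_small_center (a point): small heel lift, brown leatherboard, a flat D-shaped plate lying flat: 44 mm wide (along its y) with two flat parallel sides, 52 mm long overall (along its x), 14 mm thick, about 32 g. Its +x end is the straight edge, its -x end is a half circle of radius 22 mm; each flat side runs from the straight edge back 30 mm. This point is its centre: midway along its length and width, half-way up; z is up
- top_piece_center (a point): heel top piece, dark rubber, the smallest plate, a flat D-shaped plate lying flat: 36 mm wide (along its y) with two flat parallel sides, 44 mm long overall (along its x), 12 mm thick, about 20 g. Its +x end is the straight edge, its -x end is a half circle of radius 18 mm; each flat side runs from the straight edge back 26 mm. This point is its centre: midway along its length and width, half-way up; z is up
- weight_center (a point): steel pressing weight, upright, 60 mm tall, about 0.4 kg: a cylinder 40 mm in diameter and 40 mm high, then a neck and a 26 mm knob from 50 to 60 mm. This point is on its axis, half-way up (30 mm above its foot); z is its axis
- wax_tin: bystander: round aluminium tin 50 mm in diameter, 22 mm high, among the work; origin at the centre of its underside
- hammer: bystander: hammer about 260 mm long lying on the bench at the robot's right; origin under its middle, x along the handle towards the head
- glue_bottle: bystander: small amber bottle with a white cap, 40 mm in diameter, 85 mm tall, standing at the robot's left; origin at the centre of its underside
There are look-alikes about, which are no part of the job. What is shaped like the part that bears weight_center but purple is not meant.

How it is judged:
By the outcome, as a careful person would: the job done as asked, in the order asked, and still so for the second after the job is handed in, with the robot touching nothing.
It also fails if it takes over 128 s, if anything falls off the work surface, if the arm or the gripper's body presses on something with over 40 N, if the wrist force passes 120 N, or if a joint passes its speed limit or range.

## Working session

There is one attempt and no reset: what is moved stays moved. The work goes in short steps, Python scripts to look and compute and a tool call to move; the robot and the scene stay as the last step left them, time stands still between calls to the robot, and variables do not carry over. Pictures are saved under pics/ and viewed, and the job is handed in when it is done.

Besides the shell and the picture viewer there is one more tool, called after "Call:" in YAML: its name, and indented under it one key for each argument. carry_out: Moves the arm, as the interface text tells. Its arguments: {"type":"object","properties":{"rows":{"type":"string"},"grip_force":{"type":"number"}},"required":["rows"]}

```bash
mkdir -p pics
python3 - <<'E'
from workcell import bot
import cv2,numpy as np
s=bot.observe();print(s)
for n in("scene","top","wrist"):
    c=bot.capture(n);cv2.imwrite(f"pics/{n}0.png",c["frame"]);np.savez(f"pics/{n}0.npz",**c)
    print(n,c["fx"],c["fy"],c["cx"],c["cy"],np.round(c["view"],3).tolist())
E
```

```text
{'time': 0.0, 'joint_pos': array([-1.34900847,  0.39915542,  0.04504722,  1.5378964 , -0.0187535 ,
        1.20690319, -0.05065922]), 'qvel': array([ 0.00153716,  0.00077847, -0.00129532,  0.00064254, -0.00010038,
        0.00010035,  0.00031985]), 'joint_efforts': array([-5.05657081e-04, -4.75121355e+01,  1.36447024e+00, -2.54224563e+01,
        1.15376059e-02,  9.34852258e-03,  4.87707879e-06]), 'ee_pos': array([204.72882417, 616.2602051 , 241.28004274]), 'orientation': array([[-9.49025517e-01,  3.15198811e-01, -5.27433726e-04],
       [ 3.15199240e-01,  9.49023684e-01, -1.86732028e-03],
       [-8.80300331e-05, -1.93838130e-03, -9.99998117e-01]]), 'wrist_force': array([-0.35622721, -0.54837547,  0.12571502]), 'wrist_torque': array([ 0.025579  , -0.04315849,  0.00187423]), 'width': 0.9990555006893762}
scene 349.4157773425451 349.4157773425451 253.91228074807307 189.62171649976457 [[-0.174, 0.985, 0.003, 117.668], [0.768, 0.137, -0.625, -383.385], [-0.616, -0.106, -0.781, 1219.263], [0.0, 0.0, 0.0, 1.0]]
top 364.77717050005464 364.77717050005464 247.17985972930208 192.52418494511147 [[-0.008, -1.0, -0.018, 6.893], [-0.985, 0.01, -0.171, 515.662], [0.171, 0.016, -0.985, 1066.426], [0.0, 0.0, 0.0, 1.0]]
wrist 292.86478043948017 292.86478043948017 253.3090872728033 192.55135181402756 [[0.315, 0.949, -0.002, -649.609], [0.917, -0.304, 0.261, -32.602], [0.247, -0.084, -0.965, 378.61], [0.0, 0.0, 0.0, 1.0]]
```

View pics/top0.png

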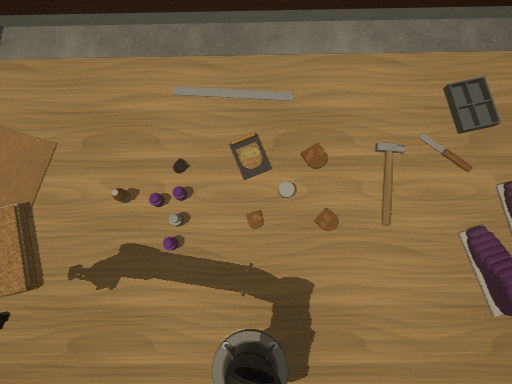

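View pics/scene0.png

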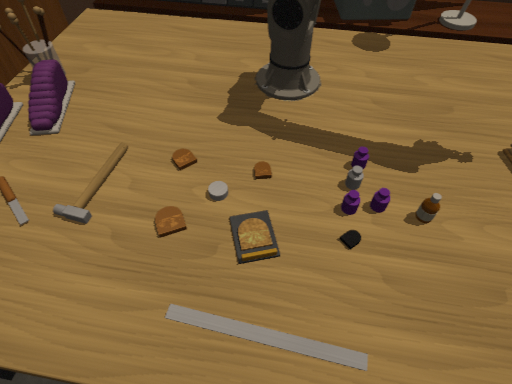

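View pics/wrist0.png

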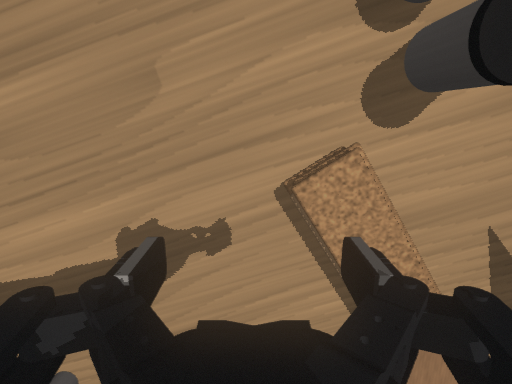

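```bash
cat > h.py <<'E'
import numpy as np,cv2
def cloud(c):
    z=c["z_map"];h,w=z.shape;u,v=np.meshgrid(np.arange(w),np.arange(h))
    P=np.stack([(u-c["cx"])/c["fx"]*z,(v-c["cy"])/c["fy"]*z,z],-1)
    V=np.asarray(c["view"]);W=(P-V[:3,3])@V[:3,:3]
    W[z<=0]=np.nan
    return W
def proj(c,p):
    V=np.asarray(c["view"]);q=np.atleast_2d(p)@V[:3,:3].T+V[:3,3]
    return np.stack([q[:,0]/q[:,2]*c["fx"]+c["cx"],q[:,1]/q[:,2]*c["fy"]+c["cy"]],1)
E
python3 - <<'E'
from h import *
for n in("top","scene"):
    c=np.load(f"pics/{n}0.npz");W=cloud(c)
    z=W[...,2];print(n,np.nanmedian(z))
    m=((z>5)&(z<120)&(W[...,0]>300)&(W[...,0]<900)&(abs(W[...,1])<450)).astype(np.uint8)
    k,l,st,ce=cv2.connectedComponentsWithStats(m)
    for i in range(1,k):
        if st[i,4]<25: continue
        q=W[l==i];print(ce[i].round(),st[i,4],np.nanmean(q,0).round(0),np.nanpercentile(q[:,2],[10,50,95]).round(0),c["frame"][l==i].mean(0).round(), (q[:,:2].max(0)-q[:,:2].min(0)).round())
im=cv2.imread("pics/top0.png");cv2.imwrite("pics/topc.png",cv2.resize(im[125:260,110:350],None,fx=3.3,fy=3.3,interpolation=cv2.INTER_CUBIC))
E
```

```text
top -0.4471031211138059
[250. 155.] 1126 [642.  -7.  12.] [ 6. 12. 24.] [ 56.  88. 109.] [153. 131.]
[386. 182.] 751 [ 549. -429.   22.] [15. 23. 28.] [ 65.  99. 123.] [271.  42.]
[315. 156.] 438 [ 637. -213.   14.] [11. 14. 17.] [ 40.  77. 117.] [87. 80.]
[180. 166.] 146 [611. 217.  12.] [ 9. 12. 16.] [30. 44. 55.] [46. 47.]
[286. 189.] 208 [ 529. -119.   21.] [18. 22. 25.] [124. 140. 149.] [53. 47.]
[121. 195.] 207 [511. 385.  54.] [19. 56. 86.] [48. 71. 90.] [50. 36.]
[180. 193.] 160 [517. 208.  44.] [22. 42. 61.] [77. 48. 82.] [39. 38.]
[157. 199.] 170 [497. 279.  43.] [18. 42. 62.] [75. 48. 80.] [43. 40.]
[327. 220.] 341 [ 432. -242.   13.] [10. 14. 17.] [ 43.  80. 120.] [68. 68.]
[255. 219.] 217 [438. -20.  14.] [11. 14. 17.] [ 45.  83. 123.] [56. 49.]
[176. 219.] 162 [436. 217.  44.] [21. 42. 61.] [ 92. 105. 113.] [37. 39.]
[170. 243.] 166 [365. 233.  44.] [24. 41. 62.] [79. 47. 81.] [39. 48.]
scene -0.17680393633217045
[ 96. 185.] 1032 [ 571. -429.   20.] [12. 22. 26.] [ 62.  95. 117.] [264.  42.]
[357. 168.] 583 [415. 226.  38.] [14. 40. 60.] [67. 52. 71.] [110.  55.]
[183. 158.] 337 [ 438. -242.   13.] [10. 13. 16.] [ 30.  73. 115.] [71. 69.]
[262. 170.] 244 [442. -19.  13.] [10. 13. 16.] [ 28.  68. 109.] [57. 50.]
[217. 190.] 302 [ 537. -119.   20.] [12. 21. 23.] [114. 124. 133.] [51. 49.]
[380. 199.] 353 [511. 280.  37.] [13. 40. 60.] [63. 25. 58.] [35. 39.]
[350. 202.] 342 [530. 209.  38.] [13. 40. 60.] [64. 25. 59.] [36. 39.]
[428. 208.] 484 [525. 387.  48.] [16. 50. 85.] [36. 56. 74.] [36. 39.]
[169. 220.] 686 [ 643. -213.   13.] [12. 14. 16.] [ 36.  80. 123.] [84. 80.]
[253. 236.] 1917 [650.  -7.  12.] [ 7. 12. 25.] [ 50.  84. 105.] [150. 134.]
[351. 238.] 261 [614. 216.  11.] [ 9. 11. 14.] [22. 27. 30.] [47. 47.]
```

View pics/topc.png

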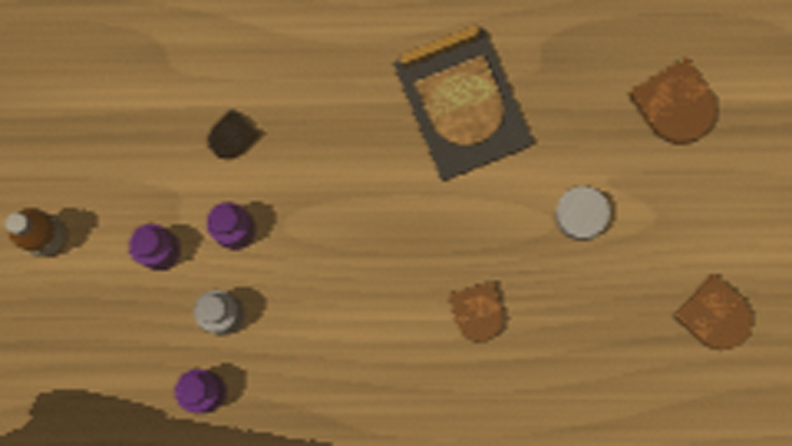

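Run:
```python
from h import *
c=np.load("pics/wrist0.npz");V=c["view"];C=-V[:3,:3].T@V[:3,3]
R=np.array([[-.949,.3152,0],[.3152,.949,0],[0,0,-1]]);p=np.array([204.7,616.3,241.3])
print("C",C,"in tool",R.T@(C-p)); 
a=V[2,:3];print("axis tool",R.T@a,"hit tool",R.T@(C+a*(-(C[2]-10)/a[2])-p))
```

```text
C [141.13235393 638.54126166 372.4873467 ] in tool [  67.33614179    1.07043528 -131.1873467 ]
axis tool [-0.26055557 -0.00222137  0.96545461] hit tool [-30.49144709   0.2364052  231.3       ]
```

Call:
carry_out:
  rows: "-3.2 -2.4 0 0 1;-3.2 -2.4 0 0 1;-3.2 -2.4 0 0 1;-3.2 -2.4 0 0 1;-3.2 -2.4 0 0 1;-3.2 -2.4 0 0 1;-3.2 -2.4 0 0 1;-3.2 -2.4 0 0 1"

```text
time: 0.82
ee_pos: [388.0, 352.0, 242.2]
orientation: [[-0.949, 0.315, -0.0], [0.315, 0.949, 0.0], [0.0, 0.0, -1.0]]
wrist_force: [1.1, 0.7, 0.3]
width: 0.997
```

Call:
carry_out:
  rows: "-3.2 -2.4 0 0 1;-3.2 -2.4 0 0 1;-3.2 -2.4 0 0 1;-3.2 -2.4 0 0 1;-3.2 -2.4 0 0 1;-3.2 -2.4 0 0 1;-3.2 -2.4 0 0 1;-3.2 -2.4 0 0 1"

```text
time: 1.48
ee_pos: [570.4, 89.4, 242.2]
orientation: [[-0.949, 0.315, -0.0], [0.315, 0.949, 0.0], [0.0, 0.0, -1.0]]
wrist_force: [0.9, -0.0, 0.2]
width: 0.994
```

Call:
carry_out:
  rows: "-3.2 -2.3 0 0.12 1;0 0 0 0.12 1;0 0 0 0.12 1;0 0 0 0.12 1;0 0 0 0.12 1;0 0 0 0.12 1;0 0 0 0.12 1;0 0 0 0.12 1"

```text
time: 2.15
ee_pos: [592.6, 59.2, 242.0]
orientation: [[-0.28, 0.96, -0.001], [0.96, 0.28, 0.0], [0.0, -0.001, -1.0]]
wrist_force: [0.3, -0.1, -0.9]
width: 1.002
```

Call:
carry_out:
  rows: "0 0 0 0.12 1;0 0 0 0.12 1;0 0 0 0.12 1;0 0 0 0.12 1;0 0 0 0.12 1;0 0 0 0.12 1;0 0 0 0.12 1;0 0 0 0.12 1"

```text
time: 2.82
ee_pos: [592.6, 59.3, 242.0]
orientation: [[0.625, 0.78, -0.001], [0.78, -0.625, 0.0], [-0.0, -0.001, -1.0]]
wrist_force: [0.9, 0.1, 0.1]
width: 1.003
```

Call:
carry_out:
  rows: "0 0 0 0.12 1;0 0 0 0.12 1;0 0 0 0.12 1;0 0 0 0.12 1;0 0 0 0 1;0 0 0 0 1"

```text
time: 3.32
ee_pos: [592.7, 59.3, 242.0]
orientation: [[0.911, 0.411, -0.001], [0.411, -0.911, -0.0], [-0.001, 0.0, -1.0]]
wrist_force: [-0.2, 0.2, -0.3]
width: 1.0
```

Call:
carry_out:
  rows: "1 4 0 0 1;1.1 4 0 0 1;0 0 0 0 1;0 0 0 0 1"

```text
time: 3.65
ee_pos: [645.2, -9.4, 242.2]
orientation: [[0.914, 0.405, 0.0], [0.405, -0.914, -0.002], [-0.001, 0.002, -1.0]]
wrist_force: [0.5, 0.2, -0.2]
width: 0.997
```

```bash
cat > cap.py <<'E'
from h import *
from workcell import bot
import sys
n=sys.argv[1];tag=sys.argv[2]
c=bot.capture(n);s=bot.observe()
cv2.imwrite(f"pics/{tag}.png",c["frame"]);np.savez(f"pics/{tag}.npz",R=s["orientation"],p=s["ee_pos"],**c);print(s["time"],s["ee_pos"].round(1),np.degrees(np.arctan2(s["orientation"][1,0],s["orientation"][0,0])).round(2))
E
python3 cap.py wrist w1
```

```text
3.7 [644.7  -6.8 242. ] 24.07
```

View pics/w1.png

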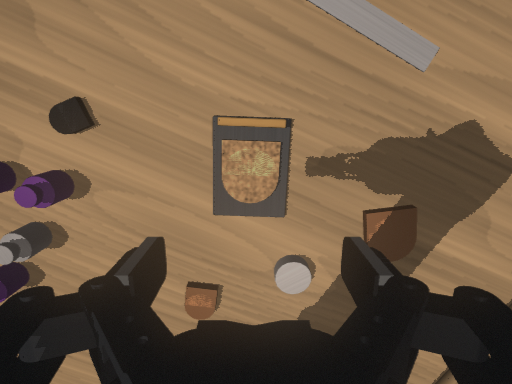

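```bash
cat > fit.py <<'E'
from h import *
from scipy.optimize import minimize
def D(L,w):
    r=w/2;t=np.linspace(np.pi/2,3*np.pi/2,40)
    return np.vstack([[[L/2,-r],[L/2,r]],np.stack([-L/2+r+r*np.cos(t),r*np.sin(t)],1)])
def rect(x0,x1,y0,y1):return np.array([[x0,y0],[x1,y0],[x1,y1],[x0,y1]],float)
def circ(r):
    t=np.linspace(0,2*np.pi,60);return r*np.stack([np.cos(t),np.sin(t)],1)
DIM={'L':(D(74,66),14),'M':(D(63,55),14),'S':(D(52,44),14),'T':(D(44,36),12)}
def T(poly,x,y,yaw,z):
    c,s=np.cos(yaw),np.sin(yaw)
    return np.c_[poly@np.array([[c,s],[-s,c]])+[x,y],np.full(len(poly),z)]
def sil(c,poly,q,z0,z1):
    a=np.vstack([proj(c,T(poly,*q,z)) for z in((z0,z1) if z0!=z1 else (z1,))])
    return cv2.convexHull(a.astype(np.float32))[:,0]
def fit(c,mask,poly,q0,z0,z1,pad=12,K=4):
    s0=sil(c,poly,q0,z0,z1);x0,y0=np.floor(s0.min(0)-pad).astype(int);x1,y1=np.ceil(s0.max(0)+pad).astype(int)
    x0=max(x0,0);y0=max(y0,0);x1=min(x1,512);y1=min(y1,384)
    m=cv2.resize(mask[y0:y1,x0:x1].astype(np.float32),None,fx=K,fy=K,interpolation=cv2.INTER_LINEAR)
    def cost(v):
        q=(q0[0]+v[0],q0[1]+v[1],q0[2]+v[2]*.03)
        s=(sil(c,poly,q,z0,z1)-[x0,y0]+.5)*K-.5
        r=np.zeros(m.shape,np.uint8);cv2.fillConvexPoly(r,np.round(s*16).astype(np.int32),1,cv2.LINE_8,4)
        return np.abs(r-m).sum()/m.sum()
    best=None
    for st in (8,3,1):
        v0=best.x if best is not None else np.zeros(3)
        S=np.vstack([v0]+[v0+st*e for e in np.eye(3)])
        best=minimize(cost,v0,method="Nelder-Mead",options=dict(initial_simplex=S,xatol=.02,fatol=1e-5,maxiter=300))
    v=best.x;return np.array([q0[0]+v[0],q0[1]+v[1],q0[2]+v[2]*.03]),best.fun
E
cat > m1.py <<'E'
from fit import *
c=np.load("pics/w1.npz");W=cloud(c);z=W[...,2];f=c["frame"].astype(int);im=c["frame"].copy()
def near(x,y,r):return np.hypot(W[...,0]-x,W[...,1]-y)<r
hsv=cv2.cvtColor(c["frame"],cv2.COLOR_BGR2HSV).astype(int)
d=np.radians
def run(n,mask,poly,q0,z0,z1):
    q,e=fit(c,mask,poly,q0,z0,z1);print(n,q[:2].round(1),np.degrees(q[2]).round(2),"err",round(e,3),"medz",np.nanmedian(z[mask]).round(1),mask.sum())
    cv2.polylines(im,[np.round(sil(c,poly,q,z0,z1)*16).astype(np.int32)],True,(0,255,0),1,cv2.LINE_AA,4);return q
for n,x,y,a in(('S',438,-20,11),('L',637,-213,34),('T',612,217,-50)):
    P,t=DIM[n];run(n,(z>4)&(z<30)&near(x,y,60),P,(x,y,d(a)),0,t)
run("tin",(z>5)&near(533,-119,45),circ(25),(533,-119,0),0,22)
run("plate",(z>4)&near(650,-7,110),rect(-60,68,-48,48),(645,-7,d(20)),0,8)
pm=near(645,-7,55)&(hsv[...,2]>75)&(hsv[...,1]>60)&(z>9)&(z<20)
run("pad",pm,D(80,72),(640,-7,d(20)),14,14)
cv2.imwrite("pics/m1.png",cv2.resize(im[80:340],(800,406),interpolation=cv2.INTER_CUBIC)); cv2.imwrite("pics/m1b.png",cv2.resize(im[100:230,190:310],None,fx=4.5,fy=4.5,interpolation=cv2.INTER_CUBIC))
E
python3 m1.py
```

```text
S [433.4 -18.8] 15.45 err 0.095 medz 13.5 1011
L [ 634.1 -214.3] 32.18 err 0.138 medz 13.5 2358
T [608.7 220.9] -45.44 err 0.105 medz 11.3 1140
tin [ 529.2 -118.4] 6.75 err 0.109 medz 21.5 1119
plate [637.5  -7.2] 21.82 err 0.027 medz 303.6 51272
pad [637.4  -7.3] 22.13 err 0.035 medz 13.6 3240
```

View pics/m1.png

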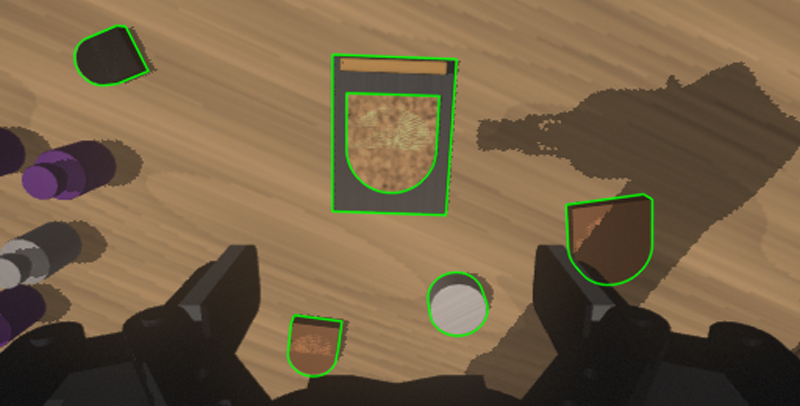

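View pics/m1b.png

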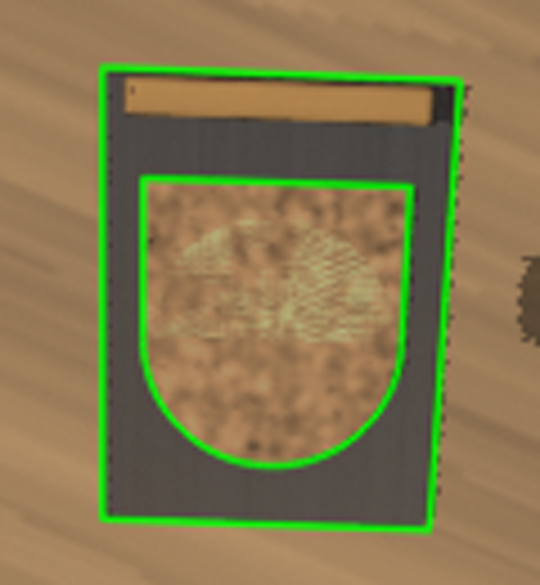

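Call:
carry_out:
  rows: "-1.7 3.7 0 0 1;-1.7 3.7 0 0 1;-1.7 3.7 0 0 1;-1.7 3.7 0 0 1;-1.8 3.6 0 -0.07 1;0 0 3 -0.07 1;0 0 0 0 1;0 0 0 0 1"

```text
time: 4.37
ee_pos: [640.8, -206.2, 210.9]
orientation: [[0.846, 0.533, -0.002], [0.533, -0.846, 0.003], [-0.0, -0.004, -1.0]]
wrist_force: [0.0, 0.6, -0.1]
width: 0.998
```

```bash
python3 cap.py wrist w2
cat > m2.py <<'E'
# args: tag plate x y yaw
from fit import *
import sys
tag,n=sys.argv[1:3];x,y,a=map(float,sys.argv[3:6])
c=np.load(f"pics/{tag}.npz");W=cloud(c);z=W[...,2];P,t=DIM[n]
mask=(z>4)&(z<t+8)&(np.hypot(W[...,0]-x,W[...,1]-y)<60)
q,e=fit(c,mask,P,(x,y,np.radians(a)),0,t)
m2=(z>t-3.5)&(z<t+8)&(np.hypot(W[...,0]-x,W[...,1]-y)<60)
q2,e2=fit(c,m2,P,q,t,t)
print(n,q[:2].round(1),np.degrees(q[2]).round(2),round(e,3),"top-only",q2[:2].round(1),np.degrees(q2[2]).round(2),round(e2,3))
off=float(sys.argv[6]) if len(sys.argv)>6 else 8
R=c["R"];p=c["p"];g=q[:2]+off*np.array([np.cos(q[2]),np.sin(q[2])])
d=np.array([*(g-p[:2]),0]);print("grip",g.round(1),"tool delta mm",(R.T@d)[:2].round(1),"turn",round((np.arctan2(R[1,0],R[0,0])-q[2]+np.pi/2)%np.pi-np.pi/2,3),"z now",p[2].round(1))
im=c["frame"].copy();s=sil(c,P,q,0,t);cv2.polylines(im,[np.round(s*16).astype(np.int32)],True,(0,255,0),1,cv2.LINE_AA,4)
u,v=s.mean(0).astype(int);cr=im[max(0,v-70):v+70,max(0,u-90):u+90];cv2.imwrite(f"pics/{tag}f.png",cv2.resize(cr,None,fx=4,fy=4))
E
python3 m2.py w2 L 634 -214 32
```

```text
4.4167 [ 642.  -205.8  212.2] 32.29
L [ 634.6 -213.8] 31.14 0.04 top-only [ 634.9 -213.5] 30.87 0.032
grip [ 641.4 -209.7] tool delta mm [-2.5  3. ] turn 0.02 z now 212.2
```

View pics/w2f.png

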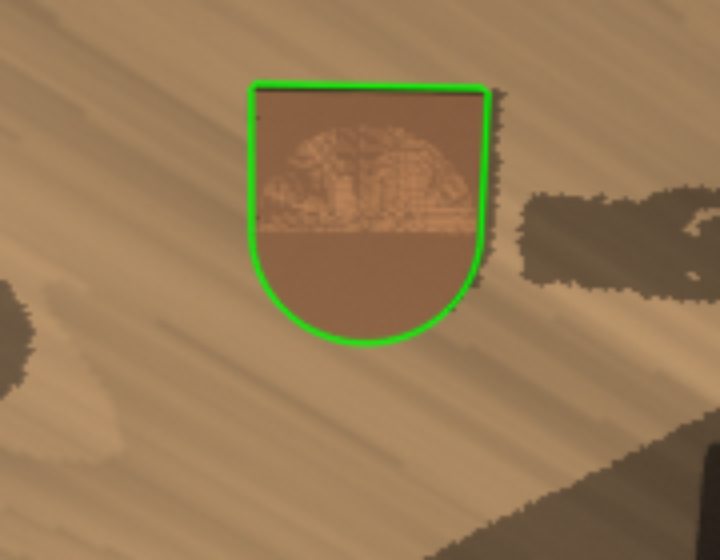

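View pics/w2.png

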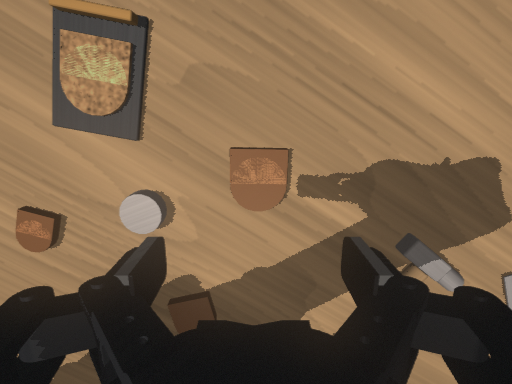

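Call:
carry_out:
  rows: "-0.2 0.3 3.5 0.02 1;0 0 4 0 1;0 0 4 0 1;0 0 4 0 1;0 0 2 0 1;0 0 0 0 1;0 0 0 0 1"

```text
time: 5.0
ee_pos: [642.5, -209.9, 37.7]
orientation: [[0.856, 0.518, 0.0], [0.518, -0.856, 0.001], [0.001, -0.0, -1.0]]
wrist_force: [1.5, -1.0, -0.2]
width: 1.0
```

```bash
python3 cap.py wrist w3;python3 m2.py w3 L 634 -214 31
```

```text
5.05 [ 643.4 -211.1   39.4] 31.13
L [ 634.  -214.1] 31.18 0.043 top-only [ 635.3 -213.2] 31.21 0.024
grip [ 640.9 -209.9] tool delta mm [-1.6 -2.4] turn -0.001 z now 39.4
```

View pics/w3.png

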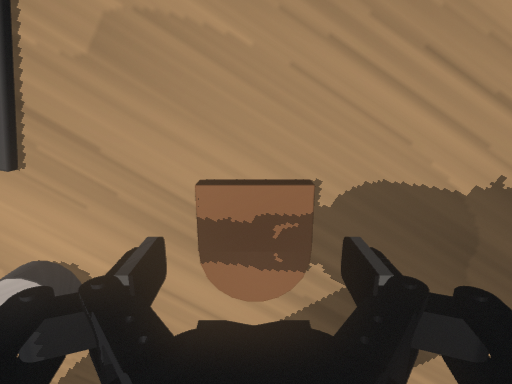

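Call:
carry_out:
  rows: "-0.15 0 1 0 1;0 0 1 0 1;0 0 0.5 0 1;0 0 0 0 1"

```text
time: 5.38
ee_pos: [639.4, -212.2, 11.2]
orientation: [[0.857, 0.515, -0.002], [0.515, -0.857, 0.001], [-0.001, -0.002, -1.0]]
wrist_force: [0.8, 0.3, 0.4]
width: 1.006
```

Call:
carry_out:
  rows: "0 0 0.3 0 1;0 0 0.2 0 1;0 0 0 0 1;0 0 0 0 1"

```text
time: 5.72
ee_pos: [640.1, -212.8, 7.3]
orientation: [[0.857, 0.515, 0.0], [0.515, -0.857, 0.0], [0.0, 0.0, -1.0]]
wrist_force: [-0.1, 0.2, 0.5]
width: 0.998
```

Call:
carry_out:
  rows: "0 0 0 0 0.85;0 0 0 0 0.8;0 0 0 0 0.7;0 0 0 0 0.6;0 0 0 0 0.6;0 0 0 0 0.6"
  grip_force: 35

```text
time: 6.22
ee_pos: [640.4, -213.0, 7.8]
orientation: [[0.857, 0.515, 0.001], [0.515, -0.857, -0.0], [0.001, 0.001, -1.0]]
wrist_force: [-0.2, 0.7, 3.8]
width: 0.761
```

Call:
carry_out:
  rows: "0 0 -1 0 0.6;0 0 -3 0 0.6;0 0 -3 0 0.6;0 0 0 0 0.6;0 0 0 0 0.6"

```text
time: 6.63
ee_pos: [641.2, -213.3, 79.6]
orientation: [[0.857, 0.515, 0.004], [0.515, -0.857, -0.001], [0.003, 0.003, -1.0]]
wrist_force: [0.3, -0.7, -0.6]
width: 0.765
```

```bash
python3 cap.py wrist w4
python3 - <<'E'
from workcell import bot
import numpy as np
s=bot.observe();print(s["wrist_force"],s["width"])
from h import *
c=np.load("pics/w4.npz");W=cloud(c);R=c["R"];p=c["p"];Q=(W-p)@R
m=(abs(Q[...,0])<70)&(abs(Q[...,1])<30)&(abs(Q[...,2])<30)
print(m.sum(),np.nanpercentile(Q[m],[1,50,99],axis=0))
E
```

```text
6.6833 [ 640.1 -212.5   77.8] 31.0
[-0.03111104 -0.19453293 -1.05618194] 0.7625934085380576
16840 [[-3.40391007e+01 -2.93103775e+01 -8.89921202e+00]
 [ 4.25587918e+00  9.60961209e-04 -7.53986007e+00]
 [ 3.22172668e+01  2.92989939e+01  2.60239601e+00]]
```

View pics/w4.png

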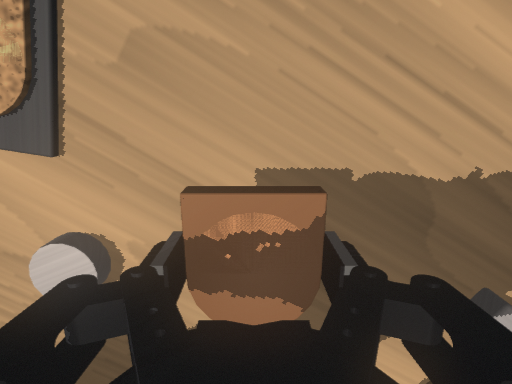

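```bash
cat > held.py <<'E'
import sys
from h import *
tag=sys.argv[1];L=float(sys.argv[2]);w=float(sys.argv[3])
c=np.load(f"pics/{tag}.npz");W=cloud(c);R=c["R"];p=c["p"];Q=(W-p)@R
zt=np.nanmedian(Q[...,2][(abs(Q[...,0]-5)<12)&(abs(Q[...,1])<w/2-6)&(abs(Q[...,2]+5)<14)])
m=abs(Q[...,2]-zt)<3
xs=[];ys=[]
for col in range(512):
    q=Q[:,col][m[:,col]&(abs(Q[:,col,1])<w/2-4)&(abs(Q[:,col,0])<60)]
    if len(q)>5: xs.append(q[:,0].max());ys.append(q[:,1].mean())
k=np.polyfit(ys,xs,1);px=np.median(np.diff(np.sort(ys)))
print("top z tool",zt.round(2),"front edge x",round(k[1]+px/2,2),"slope deg",np.degrees(np.arctan(k[0])).round(2),"=> plate centre tool x",round(k[1]+px/2-L/2,2), "n",len(xs))
rr=m&(Q[...,0]>8)&(Q[...,0]<L/2-12); rows=np.where(rr.any(1))[0]
yy=[(Q[r][rr[r]&(abs(Q[r,:,1])<w)][:,1].min(),Q[r][rr[r]&(abs(Q[r,:,1])<w)][:,1].max()) for r in rows]
print("sides",np.median(yy,0).round(1))
E
python3 held.py w4 74 66
```

```text
top z tool -7.59 front edge x 32.4 slope deg 0.02 => plate centre tool x -4.6 n 131
sides [-32.9  32.4]
```

```bash
cat > padm.py <<'E'
import sys
from fit import *
for tag in sys.argv[1:]:
    c=np.load(f"pics/{tag}.npz");W=cloud(c);z=W[...,2]
    hsv=cv2.cvtColor(c["frame"],cv2.COLOR_BGR2HSV).astype(int)
    pm=(np.hypot(W[...,0]-637,W[...,1]+7)<55)&(hsv[...,2]>75)&(hsv[...,1]>60)&(z>9)&(z<20)
    q,e=fit(c,pm,D(80,72),(637,-7,.38),14,14);print(tag,q[:2].round(1),np.degrees(q[2]).round(2),e)
    bm=(np.hypot(W[...,0]-637,W[...,1]+7)<100)&(z>18)&(z<34)
    q,e=fit(c,bm,rect(57,67,-40,40),(637,-7,.38),26,26);print("  bar",q[:2].round(1),np.degrees(q[2]).round(2),e)
E
python3 padm.py w1 w2 top0 scene0
```

```text
w1 [637.5  -7.3] 22.14 0.0351032018661499
  bar [637.4  -7.7] 21.97 0.09502753615379333
w2 [637.3  -7.8] 22.23 0.0289100781083107
  bar [637.  -10.2] 22.07 0.08300184458494186
top0 [637.7  -8.7] 22.35 0.08031784743070602
  bar [636.8  -9.1] 21.08 0.2671002447605133
scene0 [640.1  -8.8] 21.29 0.05314137414097786
  bar [641.9 -10. ] 22.64 0.22787459194660187
```

Call:
carry_out:
  rows: "1.8 -2.9 0 0 0.6;1.8 -3 0 0 0.6;1.8 -3 0 0 0.6;1.8 -3 0 0 0.6;1.8 -3 0 0 0.6;1.8 -2.8 0 0.08 0.6;0 0 0 0.075 0.6;0 0 0 0 0.6"

```text
time: 7.35
ee_pos: [640.3, -0.9, 75.0]
orientation: [[0.925, 0.381, -0.004], [0.381, -0.925, 0.001], [-0.003, -0.003, -1.0]]
wrist_force: [-0.1, -1.1, 0.7]
width: 0.762
```

Call:
carry_out:
  rows: "0 0 0 0 0.6;0 0 0 0 0.6;0 0 0 0 0.6"

```text
time: 7.6
ee_pos: [640.9, -7.5, 77.1]
orientation: [[0.927, 0.375, -0.001], [0.375, -0.927, -0.001], [-0.001, 0.0, -1.0]]
wrist_force: [0.5, -0.1, 0.5]
width: 0.76
```

```bash
cat > tgt.py <<'E'
# mean pose over several readings needs time; single reading + target -> tool deltas
import sys
from workcell import bot
import numpy as np
x,y,yaw=map(float,sys.argv[1:4])
s=bot.observe();R=s["orientation"];p=s["ee_pos"]
print("pos",p.round(1),"delta",(R.T@np.array([x-p[0],y-p[1],0]))[:2].round(1),"turn",round(((np.arctan2(R[1,0],R[0,0])-np.radians(yaw))+np.pi)%(2*np.pi)-np.pi,3),"F",s["wrist_force"].round(1),s["width"])
E
python3 tgt.py 641.7 -5.8 22.1; python3 cap.py wrist w5; python3 held.py w5 74 66;python3 tgt.py 641.7 -5.8 22.1
```

```text
pos [640.9  -7.5  77.1] delta [ 1.3 -1.3] turn -0.002 F [ 0.5 -0.1  0.5] 0.7597232714623742
7.65 [641.1  -7.3  77.2] 21.99
top z tool -5.65 front edge x 31.46 slope deg 0.0 => plate centre tool x -5.54 n 130
sides [-34.   31.2]
pos [641.1  -7.3  77.2] delta [ 1.1 -1.2] turn -0.002 F [-0.3  0.4 -0.8] 0.7596209339302142
```

View pics/w5.png

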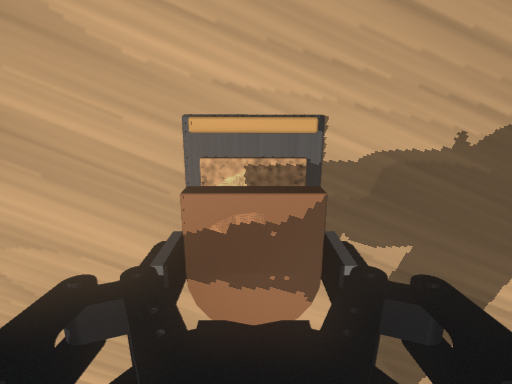

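```bash
cat > rel.py <<'E'
# held plate pose in world from image (front edge + sides of top face) vs pad frame
import sys
from h import *
tag=sys.argv[1];L,w,t=map(float,sys.argv[2:5])
c=np.load(f"pics/{tag}.npz");W=cloud(c);R=c["R"];p=c["p"]
px,py,a=637.4,-7.5,np.radians(22.1)
u=np.array([np.cos(a),np.sin(a),0]);v=np.array([-np.sin(a),np.cos(a),0])
Q=W-[px,py,0];Q=np.stack([Q@u,Q@v,Q[...,2]],-1)
zt=np.nanmedian(Q[...,2][220:250,230:280]);m=(abs(Q[...,2]-zt)<3)
xs,ys=[],[]
for col in range(150,360):
    q=Q[:,col][m[:,col]&(abs(Q[:,col,0])<60)&(abs(Q[:,col,1])<w/2-4)]
    if len(q)>5: xs.append(q[:,0].max());ys.append(q[:,1].mean())
k=np.polyfit(ys,xs,1)
yy=[]
for r in range(384):
    q=Q[r][m[r]&(abs(Q[r,:,1])<w/2+12)&(abs(Q[r,:,0]-15)<8)]
    if len(q)>20: yy.append((q[:,1].min(),q[:,1].max()))
yy=np.median(yy,0)
print("pad frame: centre x",round(k[1]-L/2+.3,2),"y",yy.mean().round(2),"span",np.ptp(yy).round(1),"yaw err deg",np.degrees(-np.arctan(k[0])).round(2),"top z",zt.round(1),"bottom",(zt-t).round(1))
b=(Q[...,2]>20)&(Q[...,2]<32)&(Q[...,0]>50)&(Q[...,0]<75)
if b.sum()>50: print("bar x",np.nanpercentile(Q[...,0][b],[3,97]).round(1),"y",np.nanpercentile(Q[...,1][b],[1,99]).round(1))
E
python3 rel.py w5 74 66 14
```

```text
pad frame: centre x -1.99 y 0.23 span 65.5 yaw err deg -0.13 top z 82.8 bottom 68.8
bar x [57.4 66.9] y [-38.6  38.9]
```

Call:
carry_out:
  rows: "0.2 0 1.5 0 0.6;0 0 2 0 0.6;0 0 1.2 0 0.6;0 0 0 0 0.6;0 0 0 0 0.6;0 0 0 0 0.6"

```text
time: 8.15
ee_pos: [643.7, -5.2, 30.6]
orientation: [[0.927, 0.376, 0.001], [0.376, -0.927, -0.0], [0.001, 0.001, -1.0]]
wrist_force: [-0.2, 0.0, -0.2]
width: 0.761
```

```bash
python3 cap.py wrist w6; python3 rel.py w6 74 66 14;python3 tgt.py 641.7 -5.8 22.1
```

```text
8.2 [644.1  -5.1  31.1] 22.09
pad frame: centre x 1.46 y 1.41 span 65.8 yaw err deg -0.0 top z 36.4 bottom 22.4
bar x [57.4 66.8] y [-38.2  38.9]
pos [644.1  -5.1  31.1] delta [-2.5 -0.2] turn -0.0 F [-0.4 -0.2 -0.4] 0.7593970285849818
```

Call:
carry_out:
  rows: "-0.14 0.1 0.3 0 0.6;0 0 0.2 0 0.6;0 0 0 0 0.6;0 0 0 0 0.6"

```text
time: 8.53
ee_pos: [642.4, -6.1, 25.4]
orientation: [[0.926, 0.376, 0.0], [0.376, -0.926, 0.0], [0.0, -0.0, -1.0]]
wrist_force: [-0.5, 0.4, 0.5]
width: 0.763
```

```bash
python3 cap.py wrist w7; python3 rel.py w7 74 66 14;python3 tgt.py 641.7 -5.8 22.1
```

```text
8.5833 [642.5  -6.   25.4] 22.11
pad frame: centre x -0.1 y 1.05 span 65.9 yaw err deg 0.06 top z 31.2 bottom 17.2
bar x [57.2 66.7] y [-38.2  38.8]
pos [642.5  -6.   25.4] delta [-0.7 -0.5] turn 0.0 F [-0.9  0.6 -0.3] 0.7629432839550198
```

Call:
carry_out:
  rows: "0 0.08 0.15 0 0.6;0 0 0.15 0 0.6;0 0 0 0 0.6;0 0 0 0 0.6"

```text
time: 8.92
ee_pos: [642.6, -6.8, 22.1]
orientation: [[0.926, 0.376, -0.0], [0.376, -0.926, 0.0], [-0.0, -0.0, -1.0]]
wrist_force: [0.5, -0.2, -0.2]
width: 0.763
```

```bash
python3 cap.py wrist w8; python3 rel.py w8 74 66 14;python3 tgt.py 641.7 -5.8 22.1
```

```text
8.9667 [642.7  -6.9  22.2] 22.1
pad frame: centre x 22.9 y 0.17 span 65.7 yaw err deg 0.03 top z 27.9 bottom 13.9
bar x [57.4 66.7] y [-38.2  38.8]
pos [642.7  -6.9  22.2] delta [-0.5 -1.4] turn 0.0 F [ 0.5 -0.6 -1.1] 0.7590706213713619
```

Call:
carry_out:
  rows: "0 0 0.05 0 0.6;0 0 0 0 0.8;0 0 0 0 0.9;0 0 0 0 1;0 0 0 0 1;0 0 -1.5 0 1;0 0 -3.5 0 1;0 0 -4 0 1"

```text
time: 9.63
ee_pos: [640.9, -6.7, 111.6]
orientation: [[0.927, 0.376, -0.005], [0.376, -0.927, -0.0], [-0.004, -0.001, -1.0]]
wrist_force: [1.9, 0.8, 0.1]
width: 1.004
```

Call:
carry_out:
  rows: "0 0 -4 0 1;0 0 -3 0 1;0 0 0 0 1;0 0 0 0 1;0 0 0 0 1"

```text
time: 10.05
ee_pos: [642.3, -6.6, 181.9]
orientation: [[0.926, 0.376, -0.0], [0.376, -0.926, 0.001], [-0.0, -0.001, -1.0]]
wrist_force: [0.5, -0.5, -0.7]
width: 1.003
```

```bash
python3 cap.py wrist w9
cat > chk.py <<'E'
import sys
from fit import *
tag,n=sys.argv[1:3];zt=float(sys.argv[3])
c=np.load(f"pics/{tag}.npz");W=cloud(c);z=W[...,2];P,t=DIM[n]
a=np.radians(22.1);px,py=637.4,-7.5
X=(W[...,0]-px)*np.cos(a)+(W[...,1]-py)*np.sin(a)
mask=(z>zt-5)&(z<zt+6)&(np.hypot(W[...,0]-px,W[...,1]-py)<62)&(X<50)
q,e=fit(c,mask,P,(px,py,a),zt,zt)
d=q[:2]-[px,py];print(n,"in pad frame dx",(d@[np.cos(a),np.sin(a)]).round(2),"dy",(d@[-np.sin(a),np.cos(a)]).round(2),"dyaw",np.degrees(q[2]-a).round(2),"err",round(e,3),"medz",np.nanmedian(z[mask]).round(1))
im=c["frame"].copy();s=sil(c,P,q,zt,zt)
cv2.polylines(im,[np.round(s*16).astype(np.int32)],True,(0,255,0),1,cv2.LINE_AA,4)
u,v=s.mean(0).astype(int);cv2.imwrite(f"pics/{tag}f.png",cv2.resize(im[max(0,v-80):v+80,max(0,u-100):u+100],None,fx=3.5,fy=3.5))
E
python3 chk.py w9 L 28
```

```text
10.1 [641.8  -6.5 180.9] 22.11
L in pad frame dx 0.06 dy -0.09 dyaw 0.11 err 0.027 medz 27.5
```

View pics/w9f.png

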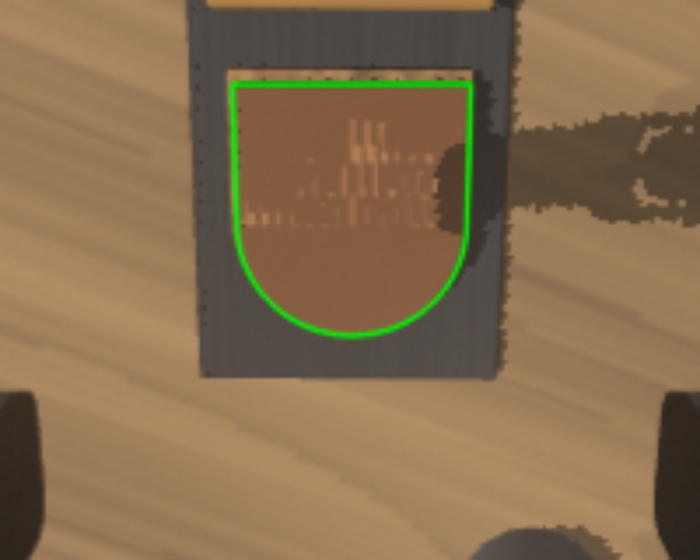

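Call:
carry_out:
  rows: "-3.4 1.7 0 0 1;-3.4 1.7 0 0 1;-3.4 1.7 0 0 1;-3.4 1.7 0 0 1;-3.4 1.7 0 0 1;-3.4 1.7 0 0 1;-3.5 1.7 0 0 1;-3.6 1.7 0 0 1"

```text
time: 10.77
ee_pos: [436.9, -236.7, 180.5]
orientation: [[0.926, 0.377, -0.003], [0.377, -0.926, 0.001], [-0.002, -0.002, -1.0]]
wrist_force: [0.4, -0.8, 0.1]
width: 0.998
```

Call:
carry_out:
  rows: "0 0 0 -0.12 1;0 0 0 -0.12 1;0 0 0 -0.12 1;0 0 0 0 1;0 0 0 0 1;0 0 0 0 1"

```text
time: 11.27
ee_pos: [438.7, -236.0, 181.1]
orientation: [[0.736, 0.677, -0.002], [0.677, -0.736, 0.0], [-0.001, -0.001, -1.0]]
wrist_force: [0.0, 0.1, 0.4]
width: 0.995
```

```bash
python3 cap.py wrist v1; python3 m2.py v1 M 432 -242 44
```

```text
11.3167 [ 438.9 -236.1  181.2] 42.64
M [ 429.5 -243.5] 45.55 0.046 top-only [ 430. -243.] 45.81 0.033
grip [ 435.1 -237.8] tool delta mm [-4.  -1.3] turn -0.051 z now 181.2
```

View pics/v1f.png

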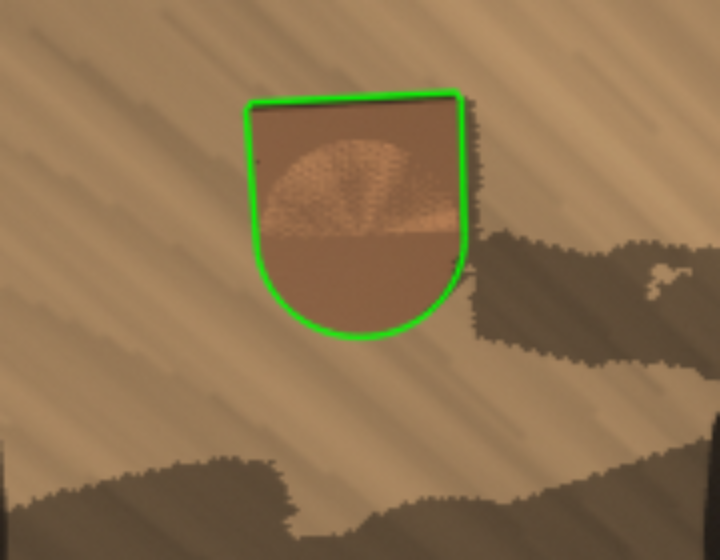

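Call:
carry_out:
  rows: "-0.35 -0.13 3 -0.051 1;0 0 4 0 1;0 0 4 0 1;0 0 3 0 1;0 0 1.5 0 1;0 0 0.5 0 1;0 0 0 0 1;0 0 0 0 1"

```text
time: 11.98
ee_pos: [436.3, -238.2, 22.4]
orientation: [[0.699, 0.715, 0.001], [0.715, -0.699, -0.001], [-0.0, 0.001, -1.0]]
wrist_force: [0.0, 0.1, 0.6]
width: 0.999
```

```bash
python3 cap.py wrist v2; python3 m2.py v2 M 430 -243 45.7
```

```text
12.0333 [ 436.7 -238.4   22.9] 45.64
M [ 429.  -243.8] 45.62 0.048 top-only [ 430.2 -242.6] 45.61 0.025
grip [ 434.6 -238.1] tool delta mm [-1.3 -1.7] turn 0.0 z now 22.9
```

Call:
carry_out:
  rows: "-0.1 -0.1 0.7 0 1;0 0 0.5 0 1;0 0 0 0 0.85;0 0 0 0 0.7;0 0 0 0 0.5;0 0 0 0 0.5;0 0 0 0 0.5;0 0 0 0 0.5"

```text
time: 12.7
ee_pos: [434.6, -238.0, 10.2]
orientation: [[0.699, 0.715, 0.001], [0.715, -0.699, -0.0], [0.001, 0.001, -1.0]]
wrist_force: [-1.5, 1.0, 3.8]
width: 0.634
```

Call:
carry_out:
  rows: "0 0 -1 0 0.5;0 0 -3 0 0.5;0 0 -4 0 0.5;0 0 -1 0 0.5;0 0 0 0 0.5;0 0 0 0 0.5"

```text
time: 13.2
ee_pos: [434.5, -237.4, 100.1]
orientation: [[0.699, 0.716, 0.001], [0.716, -0.699, 0.001], [0.001, 0.001, -1.0]]
wrist_force: [-0.3, -0.5, -1.3]
width: 0.63
```

```bash
python3 cap.py wrist v3; python3 held.py v3 63 55; python3 tgt.py 641.7 -5.8 22.1
```

```text
13.25 [ 433.7 -237.    99.2] 45.69
top z tool -4.34 front edge x 24.78 slope deg 0.15 => plate centre tool x -6.72 n 102
sides [-28.1  26.4]
pos [ 433.7 -237.    99.2] delta [310.7 -12.7] turn 0.412 F [ 0.   0.7 -0.4] 0.633797501092787
```

View pics/v3.png

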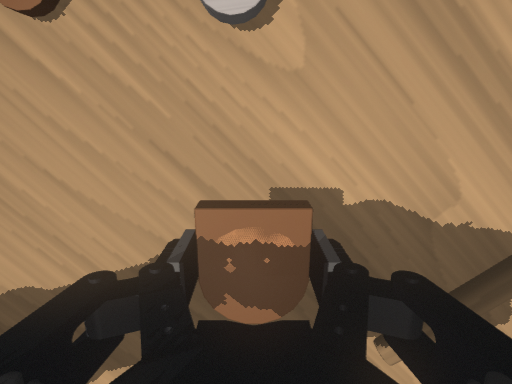

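Call:
carry_out:
  rows: "3.9 -0.15 0 0 0.5;3.9 -0.15 0 0 0.5;3.9 -0.15 0 0 0.5;3.9 -0.15 0 0 0.5;3.9 -0.15 0 0 0.5;3.9 -0.15 0 0 0.5;3.9 -0.15 0 0 0.5;3.9 -0.15 0 0 0.5"

```text
time: 13.92
ee_pos: [643.2, -4.4, 97.2]
orientation: [[0.699, 0.715, -0.004], [0.715, -0.699, 0.0], [-0.003, -0.003, -1.0]]
wrist_force: [1.5, -0.9, -0.9]
width: 0.634
```

Call:
carry_out:
  rows: "0 0 1 0.1 0.5;0 0 1 0.1 0.5;0 0 1 0.1 0.5;0 0 0.5 0.112 0.5;0 0 0 0 0.5;0 0 0 0 0.5;0 0 0 0 0.5"

```text
time: 14.5
ee_pos: [643.3, -6.5, 64.0]
orientation: [[0.926, 0.377, -0.001], [0.377, -0.926, -0.0], [-0.001, -0.0, -1.0]]
wrist_force: [0.2, 0.5, -0.7]
width: 0.634
```

```bash
python3 cap.py wrist v4; python3 rel.py v4 63 55 14;python3 tgt.py 643.4 -5.1 22.1
```

```text
14.55 [643.6  -6.5  64.6] 22.13
pad frame: centre x -1.85 y 0.34 span 54.9 yaw err deg 0.15 top z 67.3 bottom 53.3
bar x [57.4 66.8] y [-38.4  39. ]
pos [643.6  -6.5  64.6] delta [ 0.3 -1.4] turn 0.001 F [ 0.3 -0.7 -0.4] 0.6310486506777647
```

View pics/v4.png

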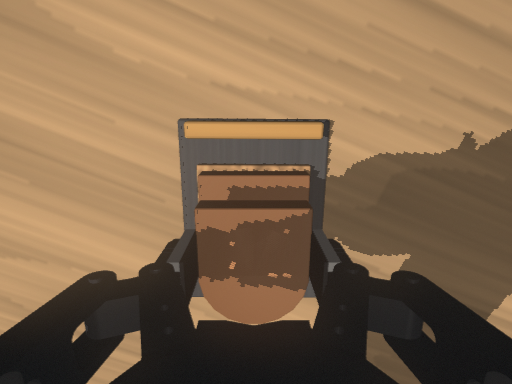

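Call:
carry_out:
  rows: "0.1 0 1 0 0.5;0 0 1 0 0.5;0 0 0 0 0.5;0 0 0 0 0.5;0 0 0 0 0.5"

```text
time: 14.97
ee_pos: [644.6, -5.9, 44.6]
orientation: [[0.927, 0.376, -0.0], [0.376, -0.927, 0.0], [-0.0, -0.0, -1.0]]
wrist_force: [0.7, 0.8, -0.6]
width: 0.633
```

```bash
python3 cap.py wrist v5; python3 rel.py v5 63 55 14;python3 tgt.py 643.4 -5.1 22.1
```

```text
15.0167 [644.8  -6.   44.9] 22.05
pad frame: centre x -0.46 y 0.24 span 54.6 yaw err deg -0.1 top z 48.0 bottom 34.0
bar x [57.3 66.8] y [-38.4  38.8]
pos [644.8  -6.   44.9] delta [-1.  -1.4] turn -0.001 F [0.4 0.7 0.4] 0.6295085435574524
```

Call:
carry_out:
  rows: "0.04 0 0.3 0 0.5;0 0 0.15 0 0.5;0 0 0 0 0.5;0 0 0 0 0.5;0 0 0 0 0.5"

```text
time: 15.43
ee_pos: [645.1, -5.7, 40.4]
orientation: [[0.927, 0.376, 0.0], [0.376, -0.927, 0.0], [0.0, -0.0, -1.0]]
wrist_force: [0.3, 1.0, -0.4]
width: 0.631
```

```bash
python3 cap.py wrist v6; python3 rel.py v6 63 55 14;python3 tgt.py 643.4 -5.1 22.1
```

```text
15.4833 [645.1  -5.7  40.4] 22.06
pad frame: centre x 0.11 y 0.22 span 54.5 yaw err deg 0.06 top z 43.7 bottom 29.7
bar x [57.3 66.9] y [-38.4  38.8]
pos [645.1  -5.7  40.4] delta [-1.4 -1.2] turn -0.001 F [ 0.3  0.3 -0.6] 0.6330714707183366
```

Call:
carry_out:
  rows: "0 0 0.15 0 0.5;0 0 0.05 0 0.5;0 0 0 0 0.5;0 0 0 0 0.5"

```text
time: 15.82
ee_pos: [645.0, -5.7, 38.2]
orientation: [[0.927, 0.375, -0.0], [0.375, -0.927, 0.0], [0.0, -0.0, -1.0]]
wrist_force: [0.2, -0.5, -0.7]
width: 0.636
```

Call:
carry_out:
  rows: "0 0 0 0 0.7;0 0 0 0 0.8;0 0 0 0 0.8;0 0 -1.5 0 0.8;0 0 -3.5 0 1;0 0 -4 0 1;0 0 -4 0 1;0 0 -2 0 1"

```text
time: 16.48
ee_pos: [647.3, -7.1, 194.7]
orientation: [[0.927, 0.375, 0.008], [0.375, -0.927, -0.0], [0.007, 0.003, -1.0]]
wrist_force: [-0.0, -0.8, -0.1]
width: 1.0
```

Call:
carry_out:
  rows: "0 0 0 0 1;0 0 0 0 1;0 0 0 0 1"

```text
time: 16.73
ee_pos: [644.4, -5.4, 188.0]
orientation: [[0.927, 0.376, -0.001], [0.376, -0.927, 0.001], [-0.001, -0.001, -1.0]]
wrist_force: [-0.6, 0.5, -0.4]
width: 1.0
```

```bash
python3 cap.py wrist v7; python3 chk.py v7 M 42
```

```text
16.7833 [644.1  -5.4 187.2] 22.06
M in pad frame dx 0.29 dy 0.12 dyaw 0.17 err 0.027 medz 41.5
```

View pics/v7f.png

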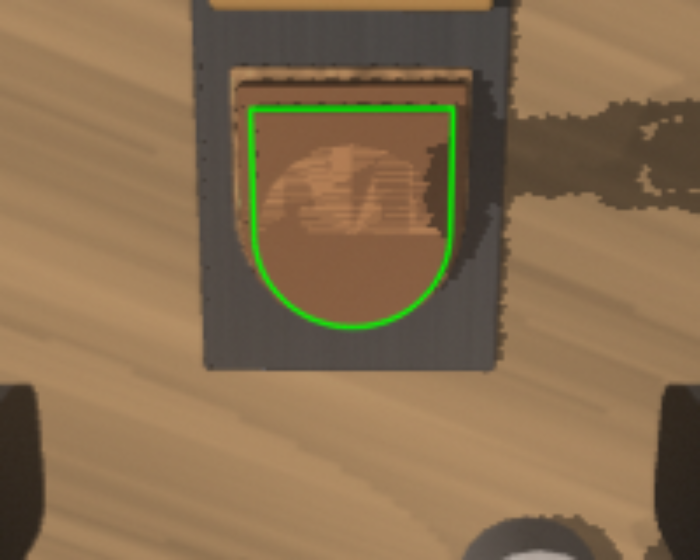

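Call:
carry_out:
  rows: "-3.2 -1.1 0 0 1;-3.2 -1.1 0 0 1;-3.2 -1.1 0 0 1;-3.2 -1.1 0 0 1;-3.2 -1.1 0 0 1;-3.3 -1.1 0 0 1;0 0 0 0.115 1;0 0 0 0 1"

```text
time: 17.45
ee_pos: [438.6, -16.0, 187.1]
orientation: [[0.964, 0.266, -0.003], [0.266, -0.964, 0.004], [-0.002, -0.005, -1.0]]
wrist_force: [0.6, 0.9, 1.3]
width: 1.005
```

Call:
carry_out:
  rows: "0 0 0 0 1;0 0 0 0 1"

```text
time: 17.62
ee_pos: [442.3, -16.9, 188.3]
orientation: [[0.963, 0.269, 0.001], [0.269, -0.963, -0.002], [0.0, 0.002, -1.0]]
wrist_force: [-0.2, 0.4, 0.3]
width: 1.001
```

```bash
python3 cap.py wrist s1; python3 m2.py s1 S 433 -19 15 7
```

```text
17.6667 [442.4 -17.2 188.3] 15.56
S [434.4 -18.5] 15.62 0.058 top-only [435.3 -18.5] 16.7 0.041
grip [441.2 -16.6] tool delta mm [-1.  -0.8] turn -0.001 z now 188.3
```

View pics/s1f.png

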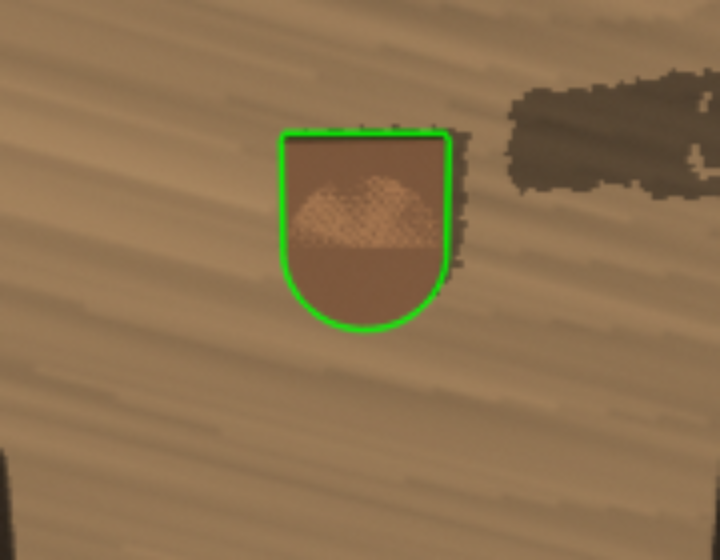

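Call:
carry_out:
  rows: "-0.1 -0.08 3.5 0 1;0 0 4 0 1;0 0 4 0 1;0 0 3 0 1;0 0 1.5 0 0.8;0 0 0.5 0 0.8;0 0 0 0 0.8;0 0 0 0 0.8"

```text
time: 18.33
ee_pos: [441.2, -17.2, 23.5]
orientation: [[0.964, 0.266, 0.001], [0.266, -0.964, -0.001], [0.0, 0.001, -1.0]]
wrist_force: [-0.4, 0.1, -0.0]
width: 0.8
```

```bash
python3 cap.py wrist s2; python3 m2.py s2 S 434 -18.5 15.6 7
```

```text
18.3833 [441.5 -17.   24. ] 15.46
S [433.8 -18.5] 15.46 0.064 top-only [435.7 -18.1] 16.11 0.031
grip [440.6 -16.6] tool delta mm [-0.8 -0.6] turn -0.0 z now 24.0
```

Call:
carry_out:
  rows: "0 0 0.7 0 0.8;0 0 0.45 0 0.8;0 0 0 0 0.7;0 0 0 0 0.6;0 0 0 0 0.4;0 0 0 0 0.4;0 0 0 0 0.4;0 0 0 0 0.4"

```text
time: 19.05
ee_pos: [440.5, -16.4, 12.2]
orientation: [[0.964, 0.267, 0.001], [0.267, -0.964, 0.001], [0.001, -0.0, -1.0]]
wrist_force: [-1.1, -0.2, 5.6]
width: 0.503
```

Call:
carry_out:
  rows: "0 0 -1 0 0.4;0 0 -3 0 0.4;0 0 -4 0 0.4;0 0 -1 0 0.4;0 0 0 0 0.4;0 0 0 0 0.4"

```text
time: 19.55
ee_pos: [440.2, -15.9, 101.8]
orientation: [[0.964, 0.267, 0.001], [0.267, -0.964, 0.001], [0.001, -0.001, -1.0]]
wrist_force: [0.5, 0.2, -0.7]
width: 0.504
```

```bash
python3 cap.py wrist s3; python3 held.py s3 52 44; python3 tgt.py 643.9 -5.5 22.1
```

```text
19.6 [439.4 -16.  101. ] 15.51
top z tool -2.1 front edge x 21.31 slope deg 0.11 => plate centre tool x -4.69 n 77
sides [-22.8  20.6]
pos [439.4 -16.  101. ] delta [199.9  44.5] turn -0.115 F [ 0.2 -0.1 -1. ] 0.5056753891303895
```

View pics/s3.png

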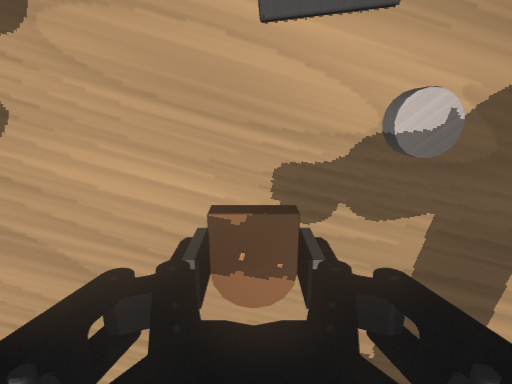

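Call:
carry_out:
  rows: "3.3 0.7 0 0 0.4;3.3 0.7 0 0 0.4;3.3 0.8 0 0 0.4;3.3 0.7 0 0 0.4;3.3 0.7 0 0 0.4;3.3 0.8 0 0 0.4;0 0 1 -0.115 0.4;0 0 0.8 0 0.4"

```text
time: 20.27
ee_pos: [643.0, -6.4, 80.7]
orientation: [[0.926, 0.377, -0.003], [0.377, -0.926, -0.0], [-0.003, -0.001, -1.0]]
wrist_force: [-0.9, -0.7, -0.4]
width: 0.504
```

Call:
carry_out:
  rows: "0 0 0 0 0.4;0 0 0 0 0.4;0 0 0 0 0.4"

```text
time: 20.52
ee_pos: [641.4, -6.5, 83.2]
orientation: [[0.928, 0.373, -0.002], [0.373, -0.928, 0.0], [-0.002, -0.001, -1.0]]
wrist_force: [-0.5, -0.6, -0.7]
width: 0.507
```

```bash
python3 cap.py wrist s4; python3 rel.py s4 52 44 14
```

```text
20.5667 [641.9  -6.3  83.8] 21.94
pad frame: centre x -1.19 y 1.0 span 43.5 yaw err deg -0.3 top z 84.4 bottom 70.4
bar x [57.1 66.9] y [-38.6  38.7]
```

Call:
carry_out:
  rows: "0.06 0.08 1.2 0 0.4;0 0 1.1 0 0.4;0 0 0 0 0.4;0 0 0 0 0.4;0 0 0 0 0.4"

```text
time: 20.98
ee_pos: [643.5, -6.6, 60.6]
orientation: [[0.927, 0.375, -0.0], [0.375, -0.927, 0.0], [-0.0, -0.0, -1.0]]
wrist_force: [-0.2, 0.3, -0.0]
width: 0.506
```

```bash
python3 cap.py wrist s5; python3 rel.py s5 52 44 14
```

```text
21.0333 [643.8  -6.7  61. ] 22.04
pad frame: centre x 0.7 y -0.11 span 43.4 yaw err deg 0.04 top z 61.9 bottom 47.9
bar x [57.2 66.6] y [-38.4  38.8]
```

View pics/s5.png

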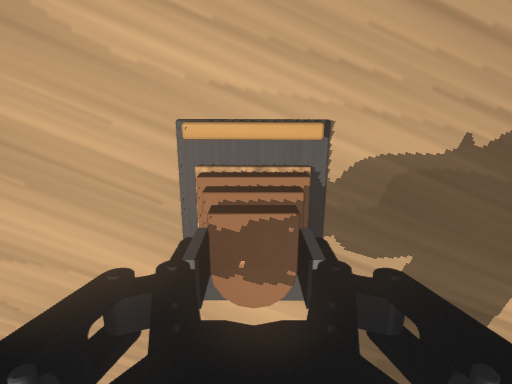

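Call:
carry_out:
  rows: "-0.05 0 0.3 0 0.4;0 0 0.15 0 0.4;0 0 0 0 0.4;0 0 0 0 0.4;0 0 0 0 0.4"

```text
time: 21.45
ee_pos: [643.2, -6.9, 56.4]
orientation: [[0.927, 0.375, 0.0], [0.375, -0.927, 0.0], [0.0, -0.0, -1.0]]
wrist_force: [-0.1, -0.8, -0.8]
width: 0.509
```

```bash
python3 cap.py wrist s6; python3 rel.py s6 52 44 14
```

```text
21.5 [643.3  -6.8  56.4] 22.05
pad frame: centre x 0.4 y -0.15 span 43.3 yaw err deg 0.29 top z 57.7 bottom 43.7
bar x [57.3 66.9] y [-38.3  38.8]
```

Call:
carry_out:
  rows: "-0.03 0 0.15 0 0.4;0 0 0.05 0 0.4;0 0 0 0 0.4;0 0 0 0 0.4"

```text
time: 21.83
ee_pos: [642.9, -7.0, 54.3]
orientation: [[0.927, 0.375, 0.0], [0.375, -0.927, 0.0], [0.0, -0.0, -1.0]]
wrist_force: [0.2, -0.4, 0.2]
width: 0.505
```

Call:
carry_out:
  rows: "0 0 0 0 0.6;0 0 0 0 0.7;0 0 0 0 0.7;0 0 -1.5 0 0.7;0 0 -3.5 0 1;0 0 -4 0 1;0 0 -4 0 1;0 0 0 0 1"

```text
time: 22.5
ee_pos: [647.9, -9.0, 194.1]
orientation: [[0.927, 0.375, 0.015], [0.375, -0.927, -0.0], [0.014, 0.006, -1.0]]
wrist_force: [0.7, -0.5, 0.4]
width: 0.999
```

Call:
carry_out:
  rows: "0 0 0 0 1;0 0 0 0 1;0 0 0 0 1"

```text
time: 22.75
ee_pos: [642.0, -6.6, 183.3]
orientation: [[0.927, 0.376, -0.002], [0.376, -0.927, 0.0], [-0.002, -0.001, -1.0]]
wrist_force: [0.0, -0.4, -0.6]
width: 1.001
```

```bash
python3 cap.py wrist s7; python3 chk.py s7 S 56; sed -n 1,12p m1.py > /dev/null; python3 m2.py s7 T 608.7 220.9 -45.4 6
```

```text
22.8 [641.9  -6.6 183. ] 22.06
S in pad frame dx 0.4 dy -0.16 dyaw 0.15 err 0.035 medz 55.5
T [609.2 220.5] -44.71 0.115 top-only [610. 219.] -45.39 0.043
grip [613.5 216.3] tool delta mm [  57.4 -217.2] turn 1.165 z now 183.0
```

View pics/s7.png

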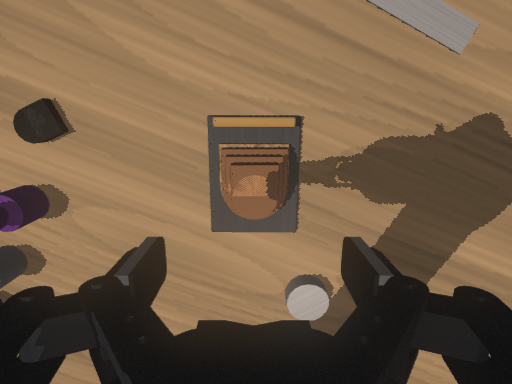

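Call:
carry_out:
  rows: "1 -3.6 0 0 1;1 -3.6 0 0 1;1 -3.6 0 0 1;0.9 -3.6 0 0 1;0.9 -3.6 0 0 1;0.9 -3.7 0 0 1;0 0 0 0.12 1;0 0 0 0.12 1"

```text
time: 23.47
ee_pos: [612.5, 220.1, 182.3]
orientation: [[0.989, 0.146, -0.003], [0.146, -0.989, 0.0], [-0.003, -0.001, -1.0]]
wrist_force: [-0.2, -2.1, -0.7]
width: 1.0
```

Call:
carry_out:
  rows: "0 0 0 0.12 1;0 0 0 0.12 1;0 0 0 0.12 1;0 0 0 0.12 1;0 0 0 0.12 1;0 0 0 0.12 1;0 0 0 0.12 1;0 0 0 0.09 1"

```text
time: 24.13
ee_pos: [613.5, 215.5, 182.8]
orientation: [[0.703, -0.711, -0.002], [-0.711, -0.703, -0.001], [-0.001, 0.003, -1.0]]
wrist_force: [-0.3, 0.3, 0.1]
width: 1.002
```

Call:
carry_out:
  rows: "0 0 0 0 1;0 0 0 0 1;0 0 0 0 1"

```text
time: 24.38
ee_pos: [613.9, 215.5, 183.6]
orientation: [[0.709, -0.706, -0.001], [-0.706, -0.709, -0.0], [-0.0, 0.001, -1.0]]
wrist_force: [0.9, 0.2, 0.5]
width: 1.002
```

```bash
python3 cap.py wrist t1; python3 m2.py t1 T 609 220 -45 6;python3 -c "
from workcell import bot;print(bot.observe()['joint_pos'].round(2))"
```

```text
24.4333 [614.  215.5 183.9] -44.9
T [608.8 220.8] -43.96 0.066 top-only [609.4 220.3] -44.13 0.045
grip [613.2 216.6] tool delta mm [-1.4 -0.2] turn -0.016 z now 183.9
[-1.12  0.75  1.16  1.62 -0.72  1.26 -2.18]
```

View pics/t1.png

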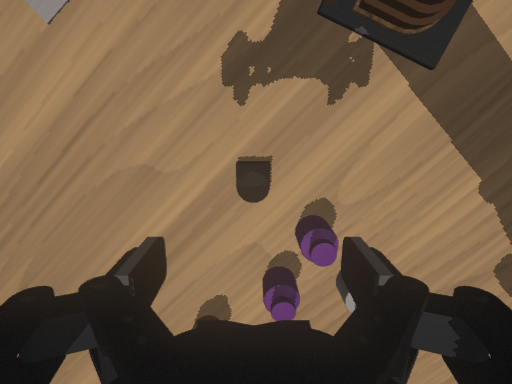

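View pics/t1f.png

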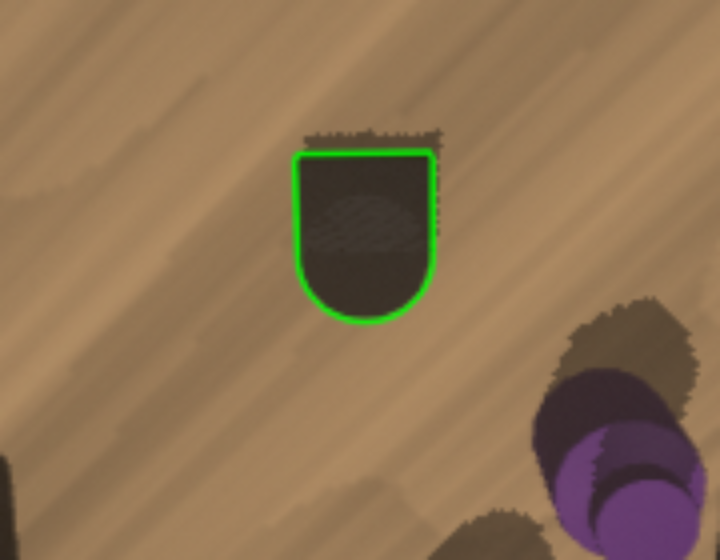

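Call:
carry_out:
  rows: "-0.1 0 3 -0.012 0.7;0 0 4 0 0.7;0 0 4 0 0.7;0 0 3 0 0.7;0 0 1.5 0 0.7;0 0 0.5 0 0.7;0 0 0 0 0.7;0 0 0 0 0.7"

```text
time: 25.1
ee_pos: [615.0, 216.2, 26.2]
orientation: [[0.716, -0.698, 0.003], [-0.698, -0.716, 0.001], [0.002, -0.002, -1.0]]
wrist_force: [-0.3, 0.3, 0.9]
width: 0.699
```

```bash
python3 cap.py wrist t2; python3 m2.py t2 T 609 220 -45 6
```

```text
25.15 [615.3 216.3  26.7] -44.29
T [608.4 221.4] -44.58 0.073 top-only [609.9 219.9] -44.53 0.029
grip [612.7 217.2] tool delta mm [-2.5  1.2] turn 0.005 z now 26.7
```

View pics/t2.png

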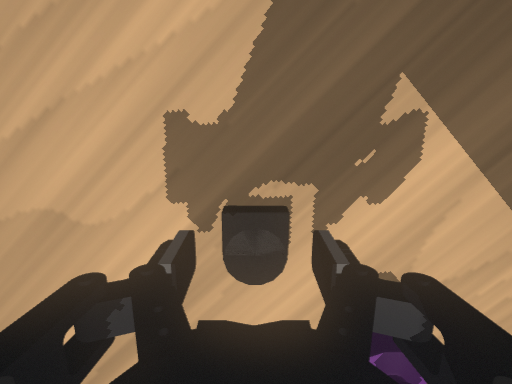

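Call:
carry_out:
  rows: "-0.15 0.05 0.8 0.005 0.7;0 0 0.5 0 0.7;0 0 0 0 0.6;0 0 0 0 0.5;0 0 0 0 0.3;0 0 0 0 0.3;0 0 0 0 0.3;0 0 0 0 0.3"

```text
time: 25.82
ee_pos: [612.4, 216.9, 11.6]
orientation: [[0.712, -0.702, 0.001], [-0.702, -0.712, 0.0], [0.0, -0.001, -1.0]]
wrist_force: [-0.0, 0.2, 1.9]
width: 0.408
```

Call:
carry_out:
  rows: "0 0 -1 0 0.3;0 0 -3 0 0.3;0 0 -4 0 0.3;0 0 -2 0 0.3;0 0 0 0 0.3;0 0 0 0 0.3"

```text
time: 26.32
ee_pos: [612.9, 217.1, 113.1]
orientation: [[0.712, -0.702, 0.003], [-0.702, -0.712, 0.001], [0.001, -0.003, -1.0]]
wrist_force: [0.2, -0.1, -1.4]
width: 0.409
```

```bash
python3 cap.py wrist t3; python3 held.py t3 44 36; python3 tgt.py 642.2 -5.5 22.1
```

```text
26.3667 [611.8 217.2 111.4] -44.58
top z tool -1.52 front edge x 18.44 slope deg 0.05 => plate centre tool x -3.56 n 58
sides [-18.7  21.1]
pos [611.8 217.2 111.4] delta [178.  137.3] turn -1.164 F [-0.4 -0.8 -1.7] 0.4057203697913959
```

View pics/t3.png

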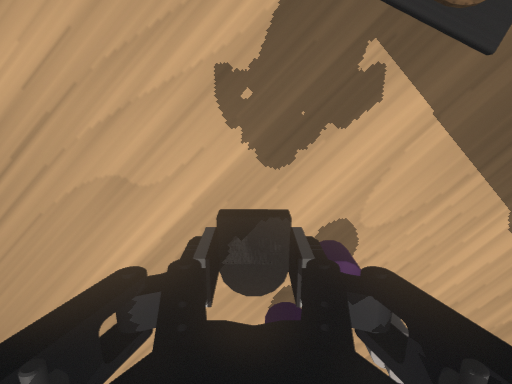

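Call:
carry_out:
  rows: "2.9 2.3 0 0 0.3;2.9 2.3 0 0 0.3;3 2.3 0 0 0.3;3 2.3 0 0 0.3;3 2.3 0 0 0.3;3 2.3 0 0 0.3;0 0 0 -0.12 0.3;0 0 0 -0.12 0.3"

```text
time: 27.03
ee_pos: [640.4, -10.5, 109.8]
orientation: [[0.858, -0.513, -0.003], [-0.513, -0.858, -0.002], [-0.002, 0.003, -1.0]]
wrist_force: [-0.4, 1.6, -0.5]
width: 0.408
```

Call:
carry_out:
  rows: "0 0 0 -0.12 0.3;0 0 0 -0.12 0.3;0 0 0 -0.12 0.3;0 0 0 -0.12 0.3;0 0 0 -0.12 0.3;0 0 0 -0.12 0.3;0 0 0 -0.12 0.3;0 0 0 -0.084 0.3"

```text
time: 27.7
ee_pos: [640.7, -5.8, 109.5]
orientation: [[0.924, 0.382, -0.003], [0.382, -0.924, 0.0], [-0.003, -0.002, -1.0]]
wrist_force: [-0.2, -0.5, 0.4]
width: 0.41
```

Call:
carry_out:
  rows: "0 0 0.7 0 0.3;0 0 0.5 0 0.3;0 0 0 0 0.3;0 0 0 0 0.3;0 0 0 0 0.3"

```text
time: 28.12
ee_pos: [641.8, -6.3, 98.8]
orientation: [[0.927, 0.376, -0.001], [0.376, -0.927, -0.0], [-0.001, 0.0, -1.0]]
wrist_force: [0.2, -0.1, -0.8]
width: 0.41
```

```bash
python3 cap.py wrist t4; python3 rel.py t4 44 36 12
```

```text
28.1667 [642.   -6.3  99.1] 22.07
pad frame: centre x 1.07 y 1.02 span 35.6 yaw err deg -0.21 top z 98.6 bottom 86.6
bar x [57.3 66.6] y [-38.4  38.7]
```

View pics/t4.png

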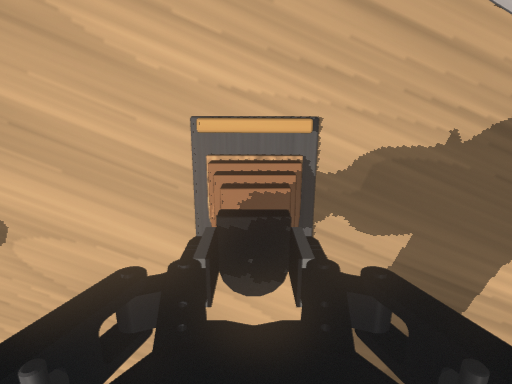

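Call:
carry_out:
  rows: "-0.12 0.09 1.2 0 0.3;0 0 1.2 0 0.3;0 0 0 0 0.3;0 0 0 0 0.3;0 0 0 0 0.3"

```text
time: 28.58
ee_pos: [641.2, -7.6, 75.0]
orientation: [[0.927, 0.376, -0.0], [0.376, -0.927, -0.0], [-0.0, -0.0, -1.0]]
wrist_force: [-0.0, -0.1, 0.4]
width: 0.412
```

```bash
python3 cap.py wrist t5; python3 rel.py t5 44 36 12
```

```text
28.6333 [641.4  -7.7  75.4] 22.1
pad frame: centre x -0.07 y 0.06 span 35.5 yaw err deg -0.41 top z 74.9 bottom 62.9
bar x [57.1 66.5] y [-38.3  38.8]
```

Call:
carry_out:
  rows: "0.02 0 0.4 0 0.3;0 0 0.15 0 0.3;0 0 0 0 0.3;0 0 0 0 0.3;0 0 0 0 0.3"

```text
time: 29.05
ee_pos: [641.5, -7.5, 69.9]
orientation: [[0.926, 0.376, 0.0], [0.376, -0.926, 0.0], [0.0, -0.0, -1.0]]
wrist_force: [-0.3, 0.3, -0.0]
width: 0.415
```

```bash
python3 cap.py wrist t6; python3 rel.py t6 44 36 12
```

```text
29.1 [641.6  -7.5  69.9] 22.11
pad frame: centre x 0.39 y 0.05 span 35.5 yaw err deg 0.36 top z 69.8 bottom 57.8
bar x [57.2 66.4] y [-38.4  38.8]
```

Call:
carry_out:
  rows: "-0.02 0 0.15 0 0.3;0 0 0.05 0 0.3;0 0 0 0 0.3;0 0 0 0 0.3"

```text
time: 29.43
ee_pos: [641.2, -7.5, 67.8]
orientation: [[0.926, 0.376, 0.0], [0.376, -0.926, 0.0], [0.0, -0.0, -1.0]]
wrist_force: [0.3, 0.0, -0.6]
width: 0.409
```

Call:
carry_out:
  rows: "0 0 0 0 0.5;0 0 0 0 0.6;0 0 0 0 0.6;0 0 -1.5 0 0.6;0 0 -3.5 0 1;0 0 -4 0 1;0 0 -3 0 1;0 0 0 0 1"

```text
time: 30.1
ee_pos: [645.6, -9.3, 196.3]
orientation: [[0.927, 0.376, 0.013], [0.376, -0.927, 0.0], [0.012, 0.005, -1.0]]
wrist_force: [1.9, 0.0, 0.9]
width: 0.996
```

Call:
carry_out:
  rows: "0 0 0 0 1;0 0 0 0 1;0 0 0 0 1"

```text
time: 30.35
ee_pos: [640.4, -7.2, 186.8]
orientation: [[0.926, 0.376, -0.002], [0.376, -0.926, 0.0], [-0.002, -0.001, -1.0]]
wrist_force: [-0.5, -0.9, 0.6]
width: 1.001
```

```bash
python3 cap.py wrist t7; python3 chk.py t7 T 68
```

```text
30.4 [640.3  -7.2 186.5] 22.12
T in pad frame dx 0.52 dy 0.02 dyaw 0.31 err 0.036 medz 67.5
```

View pics/t7f.png

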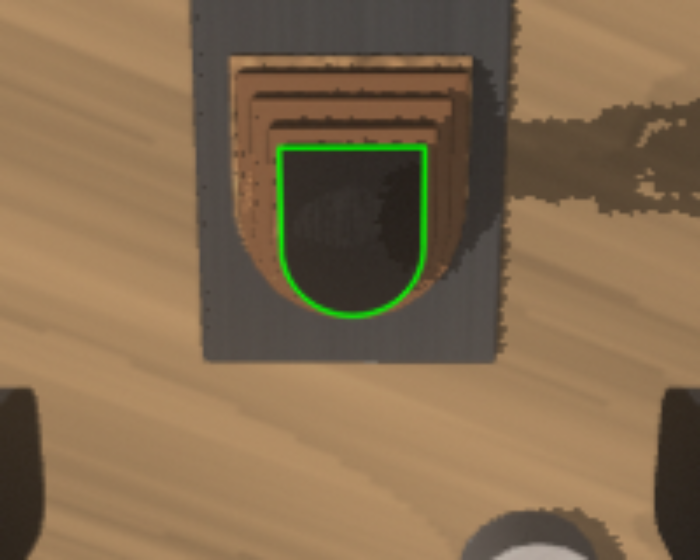

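Call:
carry_out:
  rows: "-1.3 -3.6 0 0 1;-1.3 -3.6 0 0 1;-1.3 -3.6 0 0 1;-1.3 -3.6 0 0 1;-1.4 -3.6 0 0 1;-1.4 -3.6 0 0 1;-1.4 -3.5 0 0 1;-1.3 -3.5 0 0 1"

```text
time: 31.07
ee_pos: [432.2, 217.8, 186.8]
orientation: [[0.926, 0.376, -0.002], [0.376, -0.926, -0.001], [-0.002, 0.0, -1.0]]
wrist_force: [0.3, -0.1, -0.1]
width: 0.995
```

Call:
carry_out:
  rows: "0 0 0 0 1;0 0 0 0 1;0 0 0 0 1;0 0 0 0 1"

```text
time: 31.4
ee_pos: [435.2, 215.7, 187.6]
orientation: [[0.927, 0.374, 0.0], [0.374, -0.927, -0.001], [-0.0, 0.001, -1.0]]
wrist_force: [0.6, -0.6, 0.0]
width: 1.002
```

```bash
python3 cap.py wrist g1
python3 - <<'E'
from fit import *
c=np.load("pics/g1.npz");W=cloud(c);z=W[...,2]
k=np.hypot(W[...,0]-432,W[...,1]-219)<45
m=k&(z>34)&(z<46); 
q,e=fit(c,m&(z<44),circ(20),(432,219,0),40,40);print("cyl",q,e,m.sum())
m=k&(z>55)&(z<66);q,e=fit(c,m,circ(13),(432,219,0),60,60);print("knob",q,e,m.sum(),np.nanmedian(z[m]))
m=k&(z>5)&(z<66);print(W[m].mean(0))
print(proj(c,[[432,219,60]]))
cv2.imwrite("pics/g1c.png",cv2.resize(c["frame"][60:300,120:400],None,fx=2.8,fy=2.4))
E
```

```text
31.45 [435.3 215.5 187.7] 21.93
cyl [ 4.37855268e+02  2.23648927e+02 -2.08508419e-01] 1.1253843307495117 625
knob [ 4.37811851e+02  2.23613698e+02 -2.12790655e-01] 0.061658408492803574 615 59.44351677721192
[441.40854414 224.70553856  46.93832619]
[[250.17076    189.23044959]]
```

View pics/g1.png

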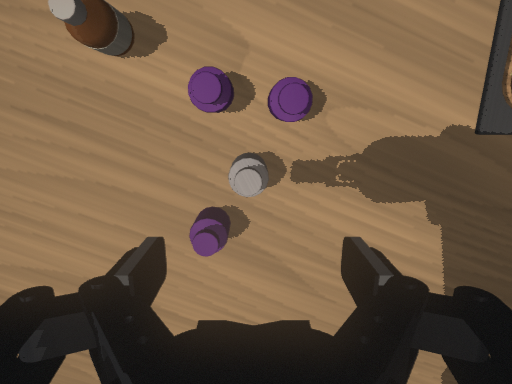

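View pics/g1c.png

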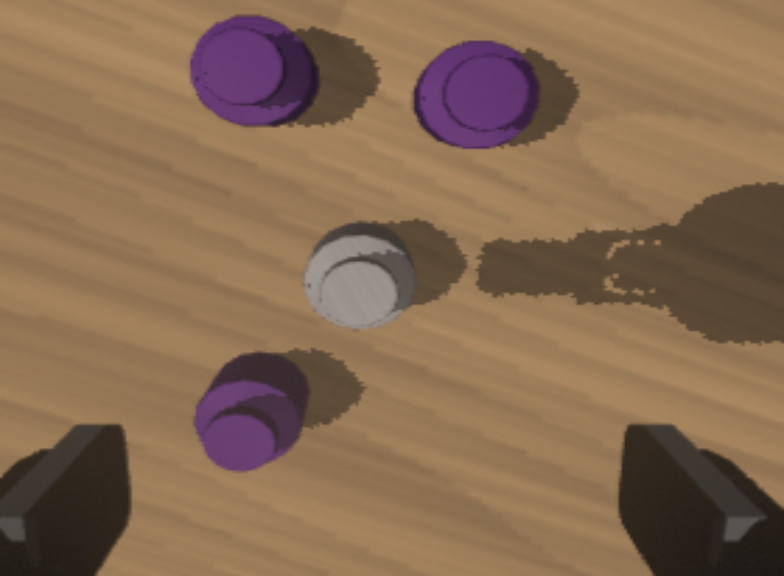

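Call:
carry_out:
  rows: "0.5 -0.65 2 0 0.7;0 0 4 0 0.7;0 0 3 0 0.7;0 0 1 0 0.7;0 0 0 0 0.7;0 0 0 0 0.7;0 0 0 0 0.7"

```text
time: 32.03
ee_pos: [438.5, 225.0, 89.4]
orientation: [[0.927, 0.375, 0.003], [0.375, -0.927, 0.002], [0.003, -0.001, -1.0]]
wrist_force: [0.6, 0.5, 0.1]
width: 0.701
```

```bash
cat > wt.py <<'E'
import sys
from fit import *
tag=sys.argv[1];x,y=map(float,sys.argv[2:4]);zz=float(sys.argv[4]) if len(sys.argv)>4 else 60
c=np.load(f"pics/{tag}.npz");W=cloud(c);z=W[...,2];k=np.hypot(W[...,0]-x,W[...,1]-y)<30
m=k&(z>zz-4)&(z<zz+5);q,e=fit(c,m,circ(13),(x,y,0),zz,zz);d=np.array([q[0]-c["p"][0],q[1]-c["p"][1],0])
print("knob",q[:2].round(2),round(e,3),np.nanmedian(z[m]),"tool delta",(c["R"].T@d).round(1),c["p"].round(1))
E
python3 cap.py wrist g2; python3 wt.py g2 437.8 223.6
```

```text
32.0833 [438.4 225.4  89.6] 22.06
knob [438.26 223.94] 0.05 59.48373789010829 tool delta [-0.7  1.3 -0. ] [438.4 225.4  89.6]
```

View pics/g2.png

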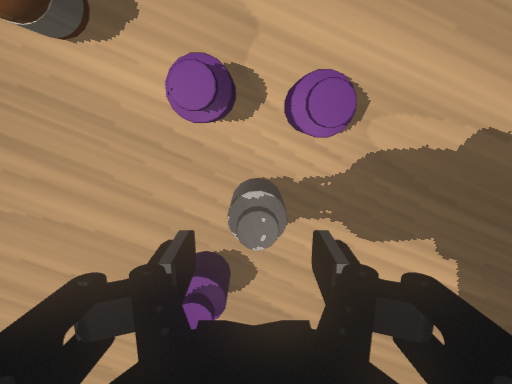

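Run:
```python
from h import *
c=np.load("pics/g1.npz");W=cloud(c);a=W[236:248,200:212].reshape(-1,3);k=np.nanmedian(a,0);print(k)
R=c["R"];print("rel weight in tool",R.T@(np.array([k[0]-438,k[1]-223.8,0])))
```

```text
[367.90202339 239.56632018  59.56608847]
rel weight in tool [-5.91393129e+01 -4.08024936e+01 -3.69450584e-02]
```

Call:
carry_out:
  rows: "-0.05 0.1 2 0 0.7;0 0 2 0 0.7;0 0 1.5 0 0.7;0 0 0.7 0 0.7;0 0 0 0 0.7;0 0 0 0 0.7"

```text
time: 32.58
ee_pos: [437.4, 224.3, 26.8]
orientation: [[0.926, 0.376, 0.001], [0.376, -0.926, 0.001], [0.002, -0.0, -1.0]]
wrist_force: [0.9, -0.6, -0.3]
width: 0.699
```

Call:
carry_out:
  rows: "0 0 0 0 0.6;0 0 0 0 0.5;0 0 0 0 0.3;0 0 0 0 0.3;0 0 0 0 0.3;0 0 0 0 0.3"
  grip_force: 50

```text
time: 33.08
ee_pos: [437.8, 223.9, 27.2]
orientation: [[0.927, 0.376, 0.002], [0.376, -0.927, 0.001], [0.002, -0.0, -1.0]]
wrist_force: [-0.6, -0.8, 8.1]
width: 0.45
```

```bash
python3 cap.py wrist g3; python3 wt.py g3 437.8 223.6
```

```text
33.1333 [437.8 223.9  27.2] 22.09
knob [438.23 225.64] 0.049 59.508820435670984 tool delta [ 1.1 -1.5  0. ] [437.8 223.9  27.2]
```

View pics/g3.png

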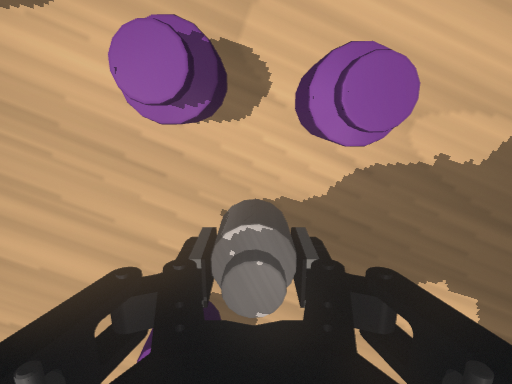

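Call:
carry_out:
  rows: "0 0 -1 0 0.3;0 0 -3 0 0.3;0 0 -4 0 0.3;0 0 -3 0 0.3;0 0 -1 0 0.3;0 0 0 0 0.3;0 0 0 0 0.3"

```text
time: 33.72
ee_pos: [435.6, 224.2, 145.4]
orientation: [[0.926, 0.377, -0.001], [0.377, -0.926, 0.001], [-0.001, -0.001, -1.0]]
wrist_force: [-0.8, -0.3, -3.6]
width: 0.451
```

```bash
python3 cap.py wrist g4; python3 wt.py g4 437.8 223.6 180; python3 tgt.py 637.8 -7.3 22.1
```

```text
33.7667 [434.9 223.7 144.5] 22.14
knob [436.76 226.24] 0.1 177.60705056412573 tool delta [ 2.6 -1.6 -0. ] [434.9 223.7 144.5]
pos [434.9 223.7 144.5] delta [100.8 290.5] turn 0.001 F [-0.7 -0.7 -4.7] 0.44544825276650857
```

View pics/g4.png

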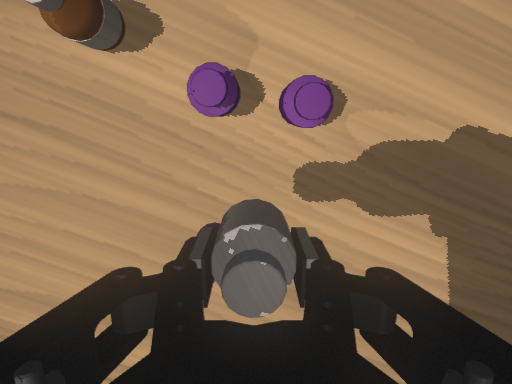

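Call:
carry_out:
  rows: "1.2 3.6 0 0 0.3;1.2 3.6 0 0 0.3;1.2 3.6 0 0 0.3;1.2 3.6 0 0 0.3;1.3 3.7 0 0 0.3;1.3 3.7 0 0 0.3;1.3 3.7 0 0 0.3;1.2 3.7 0 0 0.3"

```text
time: 34.43
ee_pos: [637.5, -10.6, 142.2]
orientation: [[0.927, 0.376, -0.006], [0.376, -0.927, 0.0], [-0.005, -0.002, -1.0]]
wrist_force: [0.8, 0.2, -2.8]
width: 0.448
```

Call:
carry_out:
  rows: "0 0 1 0 0.3;0 0 0 0 0.3;0 0 0 0 0.3;0 0 0 0 0.3;0 0 0 0 0.3"

```text
time: 34.85
ee_pos: [637.5, -7.6, 135.0]
orientation: [[0.926, 0.378, -0.002], [0.378, -0.926, 0.001], [-0.001, -0.001, -1.0]]
wrist_force: [0.3, 0.4, -3.6]
width: 0.448
```

```bash
python3 cap.py wrist g5; python3 wt.py g5 637.7 -7.4 168;python3 wt.py g5 637.7 -7.4 170; python3 tgt.py 637.8 -7.3 22.1
```

```text
34.9 [637.7  -7.7 135.5] 22.23
knob [638.13  -5.68] 0.051 167.09104223211463 tool delta [ 1.1 -1.7  0. ] [637.7  -7.7 135.5]
knob [638.57  -5.34] 0.152 167.2000026015781 tool delta [ 1.6 -1.8  0. ] [637.7  -7.7 135.5]
pos [637.7  -7.7 135.5] delta [ 0.2 -0.3] turn 0.002 F [ 0.3  0.1 -3.8] 0.44847052349462474
```

View pics/g5.png

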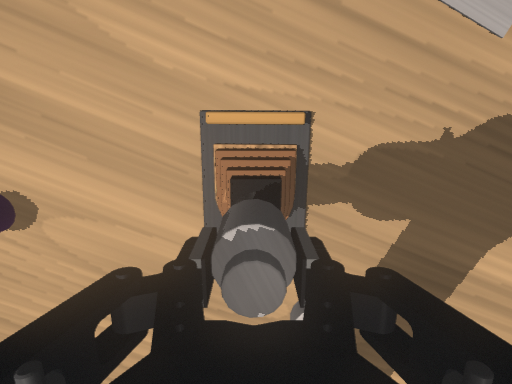

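Call:
carry_out:
  rows: "-0.1 0.15 1.5 0 0.3;0 0 1.4 0 0.3;0 0 0.4 0 0.3;0 0 0 0 0.3;0 0 0 0 0.3;0 0 0 0 0.3"

```text
time: 35.4
ee_pos: [638.3, -11.1, 103.3]
orientation: [[0.926, 0.377, 0.001], [0.377, -0.926, -0.0], [0.001, 0.0, -1.0]]
wrist_force: [-0.1, -0.5, -3.3]
width: 0.447
```

```bash
python3 cap.py wrist g6; python3 wt.py g6 637.7 -7.4 135; python3 wt.py g6 637.7 -7.4 134; python3 tgt.py 637.8 -7.3 22.1
```

```text
35.45 [638.4 -11.1 103.5] 22.11
knob [638.35  -9.41] 0.085 135.3694777069736 tool delta [ 0.6 -1.6  0. ] [638.4 -11.1 103.5]
knob [638.05  -9.53] 0.141 135.25150092886076 tool delta [ 0.3 -1.6 -0. ] [638.4 -11.1 103.5]
pos [638.4 -11.1 103.5] delta [ 0.9 -3.8] turn 0.0 F [ 0.6 -0.1 -2.8] 0.44829902632090307
```

Call:
carry_out:
  rows: "0 -0.18 0.2 0 0.3;0 0 0.2 0 0.3;0 0 0 0 0.3;0 0 0 0 0.3;0 0 0 0 0.3;0 0 0 0 0.3"

```text
time: 35.95
ee_pos: [637.2, -9.5, 98.9]
orientation: [[0.927, 0.376, 0.0], [0.376, -0.927, 0.0], [0.0, -0.0, -1.0]]
wrist_force: [0.3, -0.6, -3.0]
width: 0.447
```

```bash
python3 cap.py wrist g7; python3 wt.py g7 637.7 -7.4 131.5;  python3 tgt.py 637.8 -7.3 22.1
```

```text
36.0 [637.3  -9.5  98.9] 22.1
knob [637.74  -7.65] 0.052 130.98816131802255 tool delta [ 1.1 -1.5  0. ] [637.3  -9.5  98.9]
pos [637.3  -9.5  98.9] delta [ 1.3 -1.8] turn 0.0 F [-0.2  0.7 -4.3] 0.44574179272271097
```

Call:
carry_out:
  rows: "0 0 0.15 0 0.3;0 0 0.1 0 0.3;0 0 0 0 0.3;0 0 0 0 0.3"

```text
time: 36.33
ee_pos: [637.1, -9.4, 96.1]
orientation: [[0.926, 0.376, -0.0], [0.376, -0.926, 0.0], [-0.0, -0.0, -1.0]]
wrist_force: [0.2, 0.5, -3.0]
width: 0.449
```

Call:
carry_out:
  rows: "0 0 0.05 0 0.3;0 0 0 0 0.3;0 0 0 0 0.3"

```text
time: 36.58
ee_pos: [637.2, -9.5, 95.8]
orientation: [[0.926, 0.376, 0.0], [0.376, -0.926, 0.0], [0.0, -0.0, -1.0]]
wrist_force: [-0.4, -0.1, -4.0]
width: 0.447
```

```bash
python3 cap.py wrist g8; python3 wt.py g8 637.7 -7.4 128;  python3 tgt.py 637.8 -7.3 22.1
```

```text
36.6333 [637.2  -9.5  95.8] 22.11
knob [637.44  -7.7 ] 0.054 127.87170926440157 tool delta [ 0.9 -1.5  0. ] [637.2  -9.5  95.8]
pos [637.2  -9.5  95.8] delta [ 1.4 -1.8] turn 0.0 F [-0.4  1.1 -3.2] 0.44667042190676026
```

Call:
carry_out:
  rows: "0.02 0 0.05 0 0.3;0 0 0 0 0.3;0 0 0 0 0.3"

```text
time: 36.88
ee_pos: [637.4, -9.4, 95.4]
orientation: [[0.926, 0.376, 0.0], [0.376, -0.926, 0.0], [0.0, -0.0, -1.0]]
wrist_force: [-1.2, -0.1, -0.8]
width: 0.449
```

Call:
carry_out:
  rows: "0 0 0.04 0 0.3;0 0 0 0 0.3;0 0 0 0 0.3"

```text
time: 37.13
ee_pos: [637.4, -9.4, 95.4]
orientation: [[0.927, 0.376, 0.0], [0.376, -0.927, 0.0], [0.0, -0.0, -1.0]]
wrist_force: [-1.9, -1.0, 1.4]
width: 0.447
```

Call:
carry_out:
  rows: "0 0 0 0 0.47;0 0 0 0 0.52;0 0 0 0 0.6;0 0 0 0 0.7;0 0 0 0 0.75;0 0 0 0 0.75;0 0 -1 0 0.75;0 0 -2 0 0.75"

```text
time: 37.8
ee_pos: [635.6, -9.0, 123.4]
orientation: [[0.926, 0.376, -0.005], [0.376, -0.926, -0.0], [-0.005, -0.002, -1.0]]
wrist_force: [0.1, -0.3, 0.3]
width: 0.752
```

Call:
carry_out:
  rows: "0 0 -3 0 0.75;0 0 -4 0 0.75;0 0 -4 0 1;0 0 -1 0 1;0 0 0 0 1;0 0 0 0 1;0 0 0 0 1"

```text
time: 38.38
ee_pos: [636.5, -9.0, 243.7]
orientation: [[0.926, 0.377, -0.002], [0.377, -0.926, 0.0], [-0.002, -0.001, -1.0]]
wrist_force: [-0.1, -0.1, -0.2]
width: 0.996
```

```bash
python3 cap.py wrist f1; python3 wt.py f1 637.7 -7.4 128; python3 cap.py scene fs; python3 cap.py top ft
python3 - <<'E'
from fit import *
c=np.load("pics/f1.npz");W=cloud(c);z=W[...,2]
im=cv2.imread("pics/fs.png");cv2.imwrite("pics/fsc.png",cv2.resize(im[130:290,120:420],None,fx=2.6,fy=2.6,interpolation=cv2.INTER_CUBIC))
for t in("top0","ft"):
    c=np.load(f"pics/{t}.npz");W=cloud(c)
    for n,x,y in(("tin",529,-118),("ham",549,-429),("glue",511,385)):
        m=(W[...,2]>6)&(np.hypot(W[...,0]-x,W[...,1]-y)<(150 if n=="ham" else 40))&(W[...,2]<100);print(t,n,np.nanmean(W[m],0).round(1))
E
```

```text
38.4333 [636.3  -8.9 243.3] 22.12
knob [636.99  -8.2 ] 0.059 127.48889808555096 tool delta [ 0.9 -0.4 -0. ] [636.3  -8.9 243.3]
38.4833 [636.3  -9.  243.1] 22.11
38.5333 [636.5  -9.1 243.2] 22.11
top0 tin [ 528.7 -119.3   21.3]
top0 ham [ 565.6 -435.7   22. ]
top0 glue [511.  385.2  53.2]
ft tin [ 529.1 -119.3   21. ]
ft ham [ 566.3 -435.7   21.8]
ft glue [510.9 385.   53.8]
```

View pics/fsc.png

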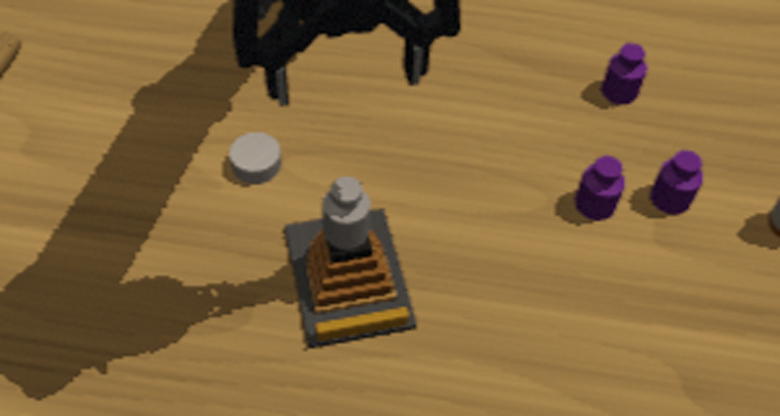

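View pics/f1.png

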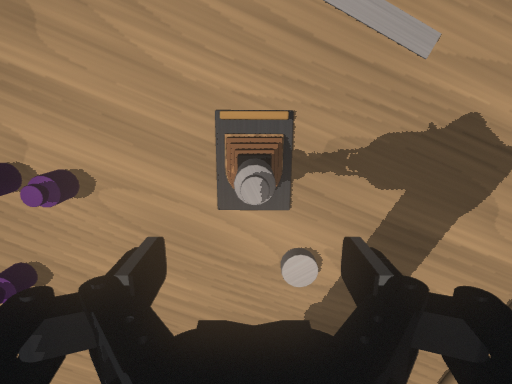

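```bash
python3 -c "
from workcell import bot
print(bot.close_job())"
```

```text
the job is handed in; nothing more can be done
None
```

The heel is built on the cork pad in the order you asked: large, medium and small lifts, then the rubber top piece. The silver weight stands upright on the middle of the stack, released. I handed the job in at 38.5 s.

**Plates:** After each one was released, the wrist camera showed it within 0.5 mm of the pad centre. Each was turned at most 0.3° from the pad and lay at its expected height. I did not re-measure the plates after the weight went on, but the last pictures show the stack still stepped evenly.

**Weight:** Its knob measured about 1 mm from the pad centre and at the right height, with the arm well clear. The purple look-alikes are still standing. I used the silver one.

**Bystanders:** The wax tin, hammer and glue bottle show no movement beyond 1 mm between the first and last top views. The highest wrist force in the printed readings was about 8 N.

**What disagreed:** The pose readings and the camera differed by 1–2 mm, and the arm drifted a little while settling. I therefore corrected each placing from the pictures.

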